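Load columns into the V-groove tray and slide it into the column oven

ROBOT

A 6-joint arm with a two-finger parallel gripper is mounted at the origin on a cart in front of the work surface, level with it; the furniture and walls round the work are solid. World frame = base frame: x ahead of the robot, y to its left, z up, the work surface at z = 0. Lengths are in m, angles in rad, forces in N, time in s.
With the tool pointing down it reaches from about 0.225 to 0.875 m from the base axis. Payload 3.4 kg.
Tool frame: the origin (TCP) lies midway between the tips of the shut fingers; the grasp point (between the pads) lies 19 mm behind it (manip.grasp_offset is the distance from the TCP to the grasp point, in m); x points along the fingers, y is the direction in which the jaws open and shut, and the axes are right-handed (so a half turn about x gives the same grasp; the last joint's range is limited). The gripper opens to 85 mm and grips with 20 to 120 N. Pads are 22 mm wide; open, the fingers measure 114 mm over their backs; the gripper's body (76 mm by 85 mm) begins 54 mm behind the grasp point. The pads swing forward as they close: fully open they stand 13 mm farther back than shut.
Start: joints at [-1.326, 0.276, 1.505, -0, 1.361, -0.121], TCP at [0.206, -0.537, 0.206] pointing down, gripper open.
Joint ranges: [-2.89, 2.89], [-0.75, 2.08], [0.22, 2.7], [-1.18, 4.32], [0.11, 2.71], [-2.7, 2.7]. Speed limits (rad/s): [2.57, 2.57, 3.14, 3.14, 3.14, 3.14].

INTERFACE

Orientations are given as a unit quaternion [w, x, y, z].
In Python, from rig import manip gives the robot as it stands.
- The arm moves only by the shell command python3 -m creep 'ROWS' [OPENING] [FORCE]. ROWS is a JSON object of lists of equal length, an entry for each row: "delta_pos": the shift along the tool's x, y, z in cm, a list of three; "dr": the turn, a rotation vector about the tool's x, y, z in rad, a list of three. In form: {"delta_pos": [[dx, dy, dz], ...], "dr": [[rx, ry, rz], ...]}. A call has 1 to 10 rows; each row is the pose to reach, as a shift and turn from the pose commanded when the call began, along the tool's axes at that moment; what a row does not reach only later rows make up. A row lasts 1/10 s, in which the tool goes at most 50 mm and 8.59 degrees, less where a joint would pass 70% of its speed; a pose out of reach is approached as far as the arm can. A call with a gripper value outside its range is refused whole. OPENING is the opening, from -1 (shut) to 1 (fully open), set as the call begins (- or left out, the last holds). The fingers move at their own pace and stop on an object; FORCE is the grip in N (left out, the last holds). Time passes only in rows, so rows that repeat a pose let the fingers close. It gives the time, the measured TCP pose, the force and the opening at its end, in the units of the state.
- manip.get_state(): the state, without advancing time (a new reading comes with each control period).
- manip.get_image(name): name is "side" or "top"; returns a dict with "pixels" (480x640x3 uint8, blue, green, red), "depth" (480x640 float32, m along the optical axis (not along the pixel's ray), 0 where there is no reading), "intrinsics" (3x3 intrinsics, pixels), "rvec" (rotation vector, rad) and "tvec" (3), from world to camera coordinates, as OpenCV has them. Camera axes: x right, y down, z forward; pixel columns grow to the right and rows downward; lengths in m; the calibration is good to about 2 mm. A picture is of the moment at which its call begins.
- manip.sign_off(): hands the job in, once; it reports no verdict.
The state is a dict: "clock": time; "qpos": joint angles; "qd": joint speeds; "effort": joint torques, N m; "position": TCP position; "ee_rot": TCP orientation; "contact_force": force on the tool from outside, world axes, zero at the start; "moment": the same for the moment, N m; "width": finger opening in m.
Only numpy, scipy, OpenCV 4.12 (cv2) and the standard library are available. Lean on these libraries where they do the work, as an engineer would, in place of code of your own. Each camera call takes 0.05 s, during which the arm holds its last target. There are 200 camera calls.

TASK

Lay every chromatography column on the bench in a V-groove of its own in the aluminium tray, plain tip towards the tray's end stop, and push it along the groove until its tip touches the stop. Then slide the loaded tray fully home into the oven bay, all tips still against the stop, and leave the cup, petri dish and timer where they are.

Things in the scene. Friction and masses are not known exactly. Their poses are not given: they have to be found in the camera images.
- tray: Loose aluminium tray standing on the worktop, 200 wide (x) x 130 long (y) x 40 mm, 0.65 to 1.1 kg, on low-friction glide feet, with four blue V-grooves and a black handle fin in front. Origin on its underside; floor from y = -45 to 85 mm, its top 8 mm up; z up, +y along the grooves towards the stop (the end that enters the oven first). It slides on the worktop if pushed, with 2 to 6 N.
- tray_stop (a point): Middle of the face of the tray's end stop, an upright wall 10 mm thick across its +y end, top 40 mm above the worktop. The point is 75 mm along +y from the tray's origin and 22 mm above the worktop (the height of the axis of a column lying in a groove). Axes as the tray's.
- tray_handle (a point): Grip point on the tray's handle: upright black fin with orange strip, 8 mm thick (x), from 25 mm in front (-y) of this point to 75 mm behind it, 4 to 50 mm above the worktop. The point is in mid thickness, 35 mm above the worktop, 120 mm in front of the tray's origin. Pinch it from above across x to slide the tray. Axes as the tray's.
- oven_bay (a point): Fixed white column oven, 250 x 136 mm, 121 mm high, over a bay 212 mm wide and 61 mm high whose floor is the worktop. +y points into the bay, z up. This point is where tray_stop comes, axes parallel, when the tray is fully home (its rear on the bay's back wall). When home, the handle and the columns' nuts stay outside.
- oven_mouth (a point): Middle of the bay's mouth in the plane of the oven's front face, 109 mm in front (-y) of oven_bay. Flared lead-in guides, 22 mm high, stand at both sides and reach 45 mm further forward; they narrow to 208 mm at the mouth. Axes as oven_bay.
- groove0 (a point): 90-degree V-groove at x = -77 mm on the tray; point on the axis of a column lying in it, at the stop's face; column lies along -y from here. Two cradles carry it, at y = -35 to 0 and -120 to -100 mm; the gap between is open for fingers down to the tray floor, 14 mm under the axis. Cradle edges: 14 mm to each side, as high as the axis. Nothing lies under a column beyond y = -120.
- groove1 (a point): 90-degree V-groove at x = -27 mm on the tray; point on the axis of a column lying in it, at the stop's face; column lies along -y from here. Two cradles carry it, at y = -35 to 0 and -120 to -100 mm; the gap between is open for fingers down to the tray floor, 14 mm under the axis. Cradle edges: 14 mm to each side, as high as the axis. Nothing lies under a column beyond y = -120.
- groove2 (a point): 90-degree V-groove at x = 27 mm on the tray; point on the axis of a column lying in it, at the stop's face; column lies along -y from here. Two cradles carry it, at y = -35 to 0 and -120 to -100 mm; the gap between is open for fingers down to the tray floor, 14 mm under the axis. Cradle edges: 14 mm to each side, as high as the axis. Nothing lies under a column beyond y = -120.
- groove3 (a point): 90-degree V-groove at x = 77 mm on the tray; point on the axis of a column lying in it, at the stop's face; column lies along -y from here. Two cradles carry it, at y = -35 to 0 and -120 to -100 mm; the gap between is open for fingers down to the tray floor, 14 mm under the axis. Cradle edges: 14 mm to each side, as high as the axis. Nothing lies under a column beyond y = -120.
- column0_mid (a point): Chromatography column: steel tube 20 mm in diameter with white band and red ring, and a dark square nut (20 x 20 mm, 24 mm long, level with the tube) at its -y end; 150 mm long in all, 0.12 kg; may be absent. Point: centre, on the axis (10 mm above the worktop when lying there). y axis along the column towards the plain tip; nut's end face at -75 mm. Its roll does not matter.
- column0_tip (a point): Centre of the plain tip's end face of column0, 75 mm along +y from its centre; axes as its centre's
- column1_mid (a point): Chromatography column: steel tube 20 mm in diameter with white band and red ring, and a dark square nut (20 x 20 mm, 24 mm long, level with the tube) at its -y end; 150 mm long in all, 0.12 kg; may be absent. Point: centre, on the axis (10 mm above the worktop when lying there). y axis along the column towards the plain tip; nut's end face at -75 mm. Its roll does not matter.
- column1_tip (a point): Centre of the plain tip's end face of column1, 75 mm along +y from its centre; axes as its centre's
- column2_mid (a point): Chromatography column: steel tube 20 mm in diameter with white band and red ring, and a dark square nut (20 x 20 mm, 24 mm long, level with the tube) at its -y end; 150 mm long in all, 0.12 kg; may be absent. Point: centre, on the axis (10 mm above the worktop when lying there). y axis along the column towards the plain tip; nut's end face at -75 mm. Its roll does not matter.
- column2_tip (a point): Centre of the plain tip's end face of column2, 75 mm along +y from its centre; axes as its centre's
- column3_mid (a point): Chromatography column: steel tube 20 mm in diameter with white band and red ring, and a dark square nut (20 x 20 mm, 24 mm long, level with the tube) at its -y end; 150 mm long in all, 0.12 kg; may be absent. Point: centre, on the axis (10 mm above the worktop when lying there). y axis along the column towards the plain tip; nut's end face at -75 mm. Its roll does not matter.
- column3_tip (a point): Centre of the plain tip's end face of column3, 75 mm along +y from its centre; axes as its centre's
- cup_red_mid (a point): Bystander: sample cup with red lid, 62 mm across, 66 mm high; point at its centre
- petri_mid (a point): Bystander: petri dish, 91 mm across, 15 mm high; point at its centre
- timer_mid (a point): Bystander: bench timer, 62 x 66 x 20 mm; point at its centre

How it is judged:
On the way, in this order (a step that is already met when the one before it is completed fails the run):
1. every column lies in a groove with its tip against the stop, the tray still outside the oven (y of column0_tip in the frame of tray_stop between -0.0035 and 0.004 m and x of column0_mid in the frame of tray_stop between -0.1 and 0.1 m and z of column0_mid in the frame of tray_stop between -0.004 and 0.004 m and angle between the y axis of each of column0_mid, column1_mid, column2_mid, column3_mid and the y axis of tray_stop, either way round below 0.06 rad and y of column1_tip in the frame of tray_stop between -0.0035 and 0.004 m and x of column1_mid in the frame of tray_stop between -0.1 and 0.1 m and z of column1_mid in the frame of tray_stop between -0.004 and 0.004 m and y of column2_tip in the frame of tray_stop between -0.0035 and 0.004 m and x of column2_mid in the frame of tray_stop between -0.1 and 0.1 m and z of column2_mid in the frame of tray_stop between -0.004 and 0.004 m and y of column3_tip in the frame of tray_stop between -0.0035 and 0.004 m and x of column3_mid in the frame of tray_stop between -0.1 and 0.1 m and z of column3_mid in the frame of tray_stop between -0.004 and 0.004 m and y of tray_stop in the frame of oven_bay below -0.06 m), for 0.2 s.
2. the loaded tray is fully home in the oven bay (y of tray_stop in the frame of oven_bay above -0.005 m and x of tray_stop in the frame of oven_bay between -0.008 and 0.008 m and angle between the y axis of tray_stop and the y axis of oven_bay, either way round below 0.1 rad and height (world z) of tray_stop below 0.03 m), for 0.2 s.
At the end, for the whole second after the job is handed in: Every column lies in a V-groove (its axis within 4 mm of the groove's axis height and within 0.06 rad of the groove) tip forward with its tip within 3.5 mm of the stop, and the tray is at rest on the worktop in the bay within 5 mm of fully home and 8 mm sideways, within 0.1 rad (all of step 2 and y of column0_tip in the frame of tray_stop between -0.0035 and 0.004 m and x of column0_mid in the frame of tray_stop between -0.1 and 0.1 m and z of column0_mid in the frame of tray_stop between -0.004 and 0.004 m and angle between the y axis of each of column0_mid, column1_mid, column2_mid, column3_mid and the y axis of tray_stop, either way round below 0.06 rad and y of column1_tip in the frame of tray_stop between -0.0035 and 0.004 m and x of column1_mid in the frame of tray_stop between -0.1 and 0.1 m and z of column1_mid in the frame of tray_stop between -0.004 and 0.004 m and y of column2_tip in the frame of tray_stop between -0.0035 and 0.004 m and x of column2_mid in the frame of tray_stop between -0.1 and 0.1 m and z of column2_mid in the frame of tray_stop between -0.004 and 0.004 m and y of column3_tip in the frame of tray_stop between -0.0035 and 0.004 m and x of column3_mid in the frame of tray_stop between -0.1 and 0.1 m and z of column3_mid in the frame of tray_stop between -0.004 and 0.004 m and linear speed of tray below 0.01 m/s); the robot touches nothing.
It fails at once if the red-lidded cup is pushed more than 3 cm away or tipped (distance of cup_red_mid from where it was at the start of the episode above 0.03 m or angle between cup_red_mid's own z axis and vertical above 0.5 rad).
It fails at once if the petri dish is pushed more than 3 cm away or tipped (distance of petri_mid from where it was at the start of the episode above 0.03 m or angle between petri_mid's own z axis and vertical above 0.5 rad).
It fails at once if the timer is pushed more than 3 cm away or tipped (distance of timer_mid from where it was at the start of the episode above 0.03 m or angle between timer_mid's own z axis and vertical above 0.5 rad).
Of column0, column1, column2, column3 only 3 to 4 are there at a start; the rules pass over those that are not, and their reading is None.
At some moment in a run one of column0, column1, column2, column3 may be knocked a few centimetres aside while the robot is not near it.
Once in a run the grip may slacken for a moment while it holds something.
It also fails if it takes over 210 s, if anything falls off the work surface, if the arm or the gripper's body presses on something with over 40 N, if the wrist force passes 120 N, or if a joint passes its speed limit or range.

## Working session

There is one attempt and no reset: what is moved stays moved. The work goes in short steps, Python scripts to look and compute and a shell command to move; the robot and the scene stay as the last step left them, time stands still between calls to the robot, and variables do not carry over. Pictures are saved under pics/ and viewed, about 12 in all and at most 16, crops included, and the job is handed in when it is done.

```bash
ls; mkdir -p pics; cat > h.py <<'E'
import numpy as np, cv2
from rig import manip
from scipy.spatial.transform import Rotation as R
def grab(n):
    im=manip.get_image(n); return im
def cloud(im):
    K=im["intrinsics"]; d=im["depth"]; v,u=np.mgrid[:d.shape[0],:d.shape[1]]
    P=np.stack([(u-K[0,2])/K[0,0]*d,(v-K[1,2])/K[1,1]*d,d],-1)
    Rm=cv2.Rodrigues(np.array(im["rvec"],float))[0]; 
    W=(P-np.array(im["tvec"]).ravel())@Rm
    W[d<=0]=np.nan
    return W
E
python3 - <<'E'
from h import *
for n in("top","side"):
    im=grab(n); cv2.imwrite(f"pics/{n}0.png",im["pixels"]); np.savez(f"{n}0.npz",W=cloud(im),p=im["pixels"])
    print(n,im["intrinsics"],im["rvec"],im["tvec"])
print(manip.get_state(), manip.grasp_offset)
E
```

```text
pics
top [[591.91952112   0.         304.93239045]
 [  0.         591.91952112 244.43659991]
 [  0.           0.           1.        ]] [ 2.0888357  -2.13597528  0.19637525] [0.04017814 0.6293409  1.62486729]
side [[452.60851817   0.         322.61002467]
 [  0.         452.60851817 239.89942257]
 [  0.           0.           1.        ]] [ 2.12850572 -0.06077595  0.01219045] [-0.62061408  0.07586975  1.02789811]
{'clock': 0.1, 'qpos': array([-1.32599089e+00,  2.76547999e-01,  1.50600193e+00,  6.07245352e-06,
        1.36072360e+00, -1.21000491e-01]), 'qd': array([-2.15186791e-05, -5.18770941e-04, -2.98207634e-03,  2.61981802e-04,
       -1.00260913e-03,  2.62195427e-06]), 'effort': array([ 2.45036426e-03, -4.17696619e+01, -2.46403456e+01, -1.62373044e-04,
        5.80073320e-03, -1.30357984e-05]), 'position': array([ 0.20554927, -0.5364513 ,  0.20501883]), 'ee_rot': array([-0.12801827, -0.69527729, -0.12920481,  0.69534663]), 'contact_force': array([ 0.20120637, -0.17637799, -0.49773466]), 'moment': array([-0.01069835,  0.02139478, -0.05297047]), 'width': 0.08540070563468391} 0.0187
```

View pics/top0.png

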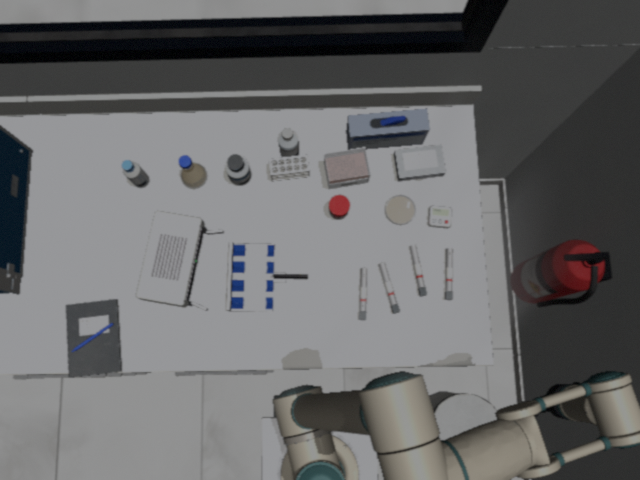

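View pics/side0.png

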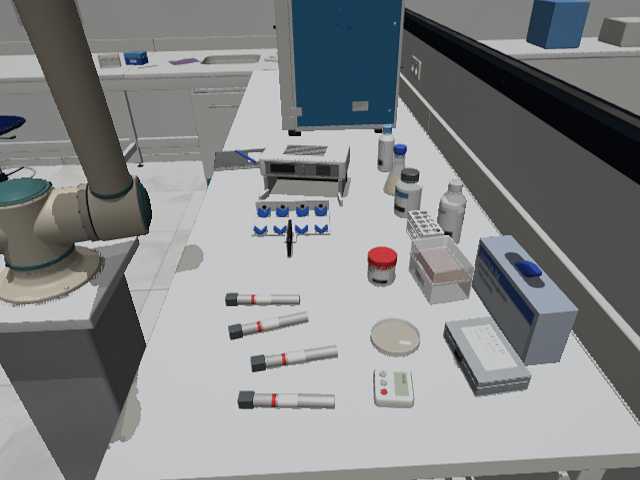

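Both views show four columns (top: around (363,293), (389,287), (418,270), (449,274)) with the nuts towards the robot. The tray is at (252,277) with its handle at (290,277), and the oven is at (170,258). Cup, petri dish and timer lie beyond the columns.

```bash
cat > cols.py <<'E'
from h import *
def columns(W,pix,xr,yr,zmin=.006,zmax=.035):
    m=(W[...,2]>zmin)&(W[...,2]<zmax)&(W[...,0]>xr[0])&(W[...,0]<xr[1])&(W[...,1]>yr[0])&(W[...,1]<yr[1])
    n,l,s,c=cv2.connectedComponentsWithStats(m.astype(np.uint8),connectivity=4)
    out=[]
    for i in range(1,n):
        if s[i,4]<60: continue
        P=W[l==i]; col=pix[l==i].astype(int); xy=P[:,:2].astype(np.float32)
        (cx,cy),wh,a=cv2.minAreaRect(xy)
        mean=xy.mean(0); U=np.linalg.svd(xy-mean,full_matrices=False)[2][0]
        t=(xy-mean)@U
        red=(col[:,2]>col[:,1]+60)
        if red.any() and t[red].mean()-(t.min()+t.max())/2>0: U=-U
        print(np.round([cx,cy],4),np.round(wh,4),"len",np.round(np.ptp(t),4),"yaw",round(np.degrees(np.arctan2(U[1],U[0])),1),"z",np.round(np.percentile(P[:,2],[50,98]),4),"n",s[i,4],"red",red.sum(), "px",np.round(c[i]))
E
python3 - <<'E'
from cols import *
for n in("top","side"):
    d=np.load(n+"0.npz"); W,p=d["W"],d["p"]; print(n)
    columns(W,p,(.2,.95),(-.7,.0))
    # tray/oven
    hsv=cv2.cvtColor(p,cv2.COLOR_BGR2HSV)
    blue=cv2.inRange(hsv,(105,120,60),(130,255,255))>0
    z=W[...,2]
    m=blue&(z>.005)&(z<.045)&(W[...,0]<.75)&(W[...,1]>-.1)&(W[...,1]<.45)
    k,l,s,c=cv2.connectedComponentsWithStats(m.astype(np.uint8))
    for i in range(1,k):
        if s[i,4]>15: print("blue",s[i],np.round(np.nanmean(W[l==i],0),4), np.round(cv2.minAreaRect(W[l==i][:,:2].astype(np.float32))[1],3))
    m=(z>.112)&(z<.13)&(W[...,1]>.2)&(W[...,1]<.7)&(W[...,0]<.8)&(W[...,0]>.1)
    k,l,s,c=cv2.connectedComponentsWithStats(m.astype(np.uint8))
    for i in range(1,k):
        if s[i,4]>300: print("oven",s[i],cv2.minAreaRect(W[l==i][:,:2].astype(np.float32)),W[l==i].mean(0))
    m=(z>.035)&(z<.056)&(W[...,1]>-.15)&(W[...,1]<.1)&(W[...,0]<.6)&(W[...,0]>.2)
    k,l,s,c=cv2.connectedComponentsWithStats(m.astype(np.uint8))
    for i in range(1,k):
        if s[i,4]>20: print("fin/wall",s[i],cv2.minAreaRect(W[l==i][:,:2].astype(np.float32)),W[l==i].mean(0))
    m=(z>.006)&(z<.06)&(W[...,1]>-.2)&(W[...,1]<.45)&(W[...,0]<.8)&(W[...,0]>.2)
    k,l,s,c=cv2.connectedComponentsWithStats(m.astype(np.uint8))
    for i in range(1,k):
        if s[i,4]>200: print("tray",s[i],cv2.minAreaRect(W[l==i][:,:2].astype(np.float32)),W[l==i].mean(0))
    cr=p[200:340,120:480] if n=="top" else p[130:430,200:450]
    cv2.imwrite(f"pics/{n}0c.png",cv2.resize(cr,None,fx=2.2 if n=="top" else 2,fy=2.2 if n=="top" else 2,interpolation=cv2.INTER_CUBIC))
E
```

```text
top
[ 0.9395 -0.2479] [0.0076 0.1762] len 0.1763 yaw -86.1 z [0.021  0.0345] n 178 red 0 px [395. 144.]
[ 0.8501 -0.3077] [0.1632 0.0804] len 0.1577 yaw -99.7 z [0.0297 0.0348] n 331 red 0 px [415. 171.]
[ 0.8199 -0.1051] [0.0058 0.1203] len 0.1203 yaw -81.9 z [0.022  0.0338] n 109 red 0 px [347. 184.]
[ 0.7406 -0.2572] [0.0908 0.093 ] len 0.0947 yaw -58.9 z [0.0136 0.022 ] n 709 red 0 px [400. 209.]
[ 0.717  -0.3728] [0.0701 0.0689] len 0.0747 yaw 75.1 z [0.0168 0.0256] n 471 red 2 px [439. 216.]
[ 0.5571 -0.2987] [0.1504 0.0253] len 0.1505 yaw 8.9 z [0.0179 0.0263] n 366 red 4 px [417. 271.]
[ 0.5438 -0.3888] [0.0266 0.1511] len 0.1511 yaw 175.9 z [0.0172 0.0268] n 368 red 0 px [448. 275.]
[ 0.56   -0.6874] [0.1015 0.0242] len 0.1014 yaw -178.7 z [0.0238 0.0343] n 171 red 0 px [553. 267.]
[ 0.5083 -0.2111] [0.1502 0.0257] len 0.1502 yaw -166.2 z [0.0177 0.0277] n 368 red 0 px [388. 288.]
[ 0.4935 -0.1372] [0.025  0.1518] len 0.1518 yaw 176.0 z [0.0176 0.0259] n 369 red 0 px [362. 293.]
blue [233 245  12  10  89] [0.6278 0.2212 0.015 ] [0.031 0.026]
blue [268 246   6  10  48] [0.625
[... 2962 characters left out ...]
0.0490373 ]
tray [312 174  35  32 211] ((0.6484278440475464, 0.3583029508590698), (0.16936065256595612, 0.10697703063488007), 79.68841552734375) [0.67923817 0.35544658 0.02317202]
tray [ 251  176   79   80 3039] ((0.5493277907371521, 0.23146173357963562), (0.42912134528160095, 0.19975079596042633), 88.07716369628906) [0.54327063 0.19646929 0.01996624]
tray [367 259  30  27 541] ((0.7406246662139893, -0.09036317467689514), (0.03333448991179466, 0.06101787090301514), 78.77604675292969) [ 0.73966122 -0.09754615  0.03355697]
tray [225 293  75  12 763] ((0.49213308095932007, -0.14087212085723877), (0.020114529877901077, 0.1502908617258072), 86.57218933105469) [ 0.49088173 -0.14386403  0.01737337]
```

View pics/top0c.png

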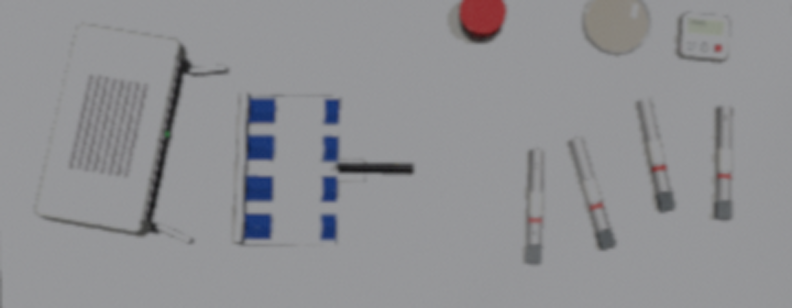

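The views give four columns, the tray at yaw of about −2° and the oven at about −11°, with the tray already nearly on the oven axis. Next I write a helper that works out the deltas, then start with the nearest column (A).

```bash
cat >> h.py <<'E'
def pose():
    s=manip.get_state(); q=s["ee_rot"]; return np.array(s["position"]),R.from_quat([q[1],q[2],q[3],q[0]]),s
def Rd(phi):
    c,s=np.cos(phi),np.sin(phi)
    return R.from_matrix(np.array([[0,c,s],[0,s,-c],[-1,0,0]]))
def plan(wps,start=None):
    """wps: list of (x,y,z,phi_deg); each is a separate call's delta"""
    p,r,s=pose()
    if start: p,r=np.array(start[:3]),Rd(np.radians(start[3]))
    for w in wps:
        t=np.array(w[:3]); rr=Rd(np.radians(w[3]))
        print(w,"dpos cm",np.round(r.inv().apply(t-p)*100,2).tolist(),"dr",np.round((r.inv()*rr).as_rotvec(),4).tolist())
        p,r=t,rr
E
python3 - <<'E'
from h import *
plan([(.493,-.139,.10,-93.85),(.493,-.139,.003,-93.85),(.493,-.139,.09,-93.85),(.4717,.152,.09,-2.05),(.4717,.152,.015,-2.05),(.4717,.1661,.015,-2.05)])
E
```

```text
(0.493, -0.139, 0.1, -93.85) dpos cm [10.56, -26.82, -41.06] dr [0.433, 0.0002, 0.0017]
(0.493, -0.139, 0.003, -93.85) dpos cm [9.7, 0.0, -0.0] dr [0.0, 0.0, 0.0]
(0.493, -0.139, 0.09, -93.85) dpos cm [-8.7, 0.0, 0.0] dr [0.0, 0.0, 0.0]
(0.4717, 0.152, 0.09, -2.05) dpos cm [-0.0, -28.89, 4.08] dr [-1.6022, 0.0, 0.0]
(0.4717, 0.152, 0.015, -2.05) dpos cm [7.5, 0.0, 0.0] dr [0.0, 0.0, 0.0]
(0.4717, 0.1661, 0.015, -2.05) dpos cm [0.0, -0.05, -1.41] dr [0.0, 0.0, 0.0]
```

```bash
python3 -m creep '{"delta_pos":[[3.5,-9,-13.7],[3.5,-9,-13.7],[3.5,-9,-13.7],[3.5,-9,-13.7],[7,-18,-27.4],[7,-18,-27.4],[7,-18,-27.4],[10.56,-26.82,-41.06],[10.56,-26.82,-41.06],[10.56,-26.82,-41.06]],"dr":[[0.15,0,0],[0.15,0,0],[0.15,0,0],[0.15,0,0],[0.3,0,0],[0.3,0,0],[0.3,0,0],[0.433,0,0],[0.433,0,0],[0.433,0,0]]}' 0.3 40
python3 -m creep '{"delta_pos":[[0,0,0],[0,0,0],[0,0,0],[0,0,0]],"dr":[[0,0,0],[0,0,0],[0,0,0],[0,0,0]]}'
python3 - <<'E'
from h import *
plan([(.493,-.139,.10,-93.85),(.493,-.139,.003,-93.85)])
E
```

```text
clock: 1.1
position: [0.4698, -0.1709, 0.1086]
ee_rot: [0.024, -0.707, 0.024, 0.707]
contact_force: [0.2, -0.7, 0.0]
width: 0.0554
clock: 1.5
position: [0.4687, -0.1739, 0.1094]
ee_rot: [-0.024, 0.707, -0.025, -0.707]
contact_force: [-0.5, 0.5, -0.6]
width: 0.0556
(0.493, -0.139, 0.1, -93.85) dpos cm [0.93, -3.65, -2.19] dr [-0.002, -0.0002, -0.0006]
(0.493, -0.139, 0.003, -93.85) dpos cm [9.7, 0.0, -0.0] dr [0.0, 0.0, 0.0]
```

```bash
python3 -m creep '{"delta_pos":[[0.93,-3.65,-2.19],[0.93,-3.65,-2.19],[0.93,-3.65,-2.19],[0.93,-3.65,-2.19]],"dr":[[0,0,0],[0,0,0],[0,0,0],[0,0,0]]}'
python3 -m creep '{"delta_pos":[[2,0,0],[4,0,0],[6,0,0],[7.5,0,0],[8.5,0,0],[9.2,0,0],[9.6,0,0],[9.6,0,0],[9.6,0,0]],"dr":[[0,0,0],[0,0,0],[0,0,0],[0,0,0],[0,0,0],[0,0,0],[0,0,0],[0,0,0],[0,0,0]]}'
python3 - <<'E'
from h import *
im=grab("side"); p=im["pixels"]; cv2.imwrite("pics/s1.png",cv2.resize(p[200:420,180:400],None,fx=2.5,fy=2.5,interpolation=cv2.INTER_CUBIC))
E
```

```text
clock: 1.9
position: [0.493, -0.1388, 0.1]
ee_rot: [-0.024, 0.707, -0.024, -0.707]
contact_force: [1.4, -0.4, -0.6]
width: 0.0555
clock: 2.8
position: [0.4939, -0.1379, 0.0043]
ee_rot: [-0.024, 0.707, -0.024, -0.706]
contact_force: [-0.1, -0.5, -0.0]
width: 0.0553
```

View pics/s1.png

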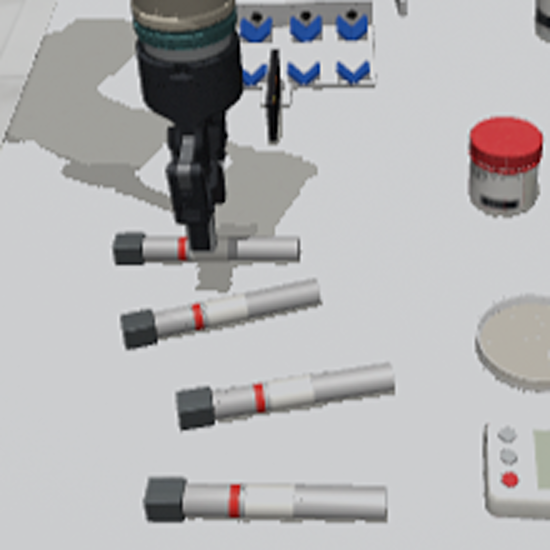

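The picture shows the fingers straddling column A at its middle (crop around (202,245)). I close, check, and lift.

```bash
python3 -m creep '{"delta_pos":[[0,0,0],[0,0,0],[0,0,0],[0,0,0],[0,0,0],[0,0,0],[0,0,0]],"dr":[[0,0,0],[0,0,0],[0,0,0],[0,0,0],[0,0,0],[0,0,0],[0,0,0]]}' -1 50
python3 -m creep '{"delta_pos":[[-1,0,0],[-3,0,0],[-5,0,0],[-7,0,0],[-8.6,0,0],[-8.6,0,0],[-8.6,0,0]],"dr":[[0,0,0],[0,0,0],[0,0,0],[0,0,0],[0,0,0],[0,0,0],[0,0,0]]}'
python3 - <<'E'
from h import *
plan([(.4717,.152,.09,-2.05),(.4717,.152,.015,-2.05)])
E
```

```text
clock: 3.55
position: [0.4935, -0.1377, 0.0038]
ee_rot: [0.024, -0.707, 0.024, 0.707]
contact_force: [-0.2, 1.0, -0.5]
width: 0.0001
clock: 4.25
position: [0.4935, -0.1377, 0.0901]
ee_rot: [-0.024, 0.707, -0.024, -0.706]
contact_force: [0.4, -0.7, -0.3]
width: -0.0001
(0.4717, 0.152, 0.09, -2.05) dpos cm [-0.0, -28.76, 4.12] dr [-1.6022, -0.0003, -0.0009]
(0.4717, 0.152, 0.015, -2.05) dpos cm [7.5, 0.0, 0.0] dr [0.0, 0.0, 0.0]
```

Width is 0, so the grasp missed. I look again.

```bash
python3 - <<'E'
from cols import *
im=grab("side"); p=im["pixels"]; W=cloud(im); columns(W,p,(.35,.7),(-.5,-.05))
cv2.imwrite("pics/s2.png",cv2.resize(p[200:420,180:400],None,fx=2.5,fy=2.5,interpolation=cv2.INTER_CUBIC))
im=grab("top"); W=cloud(im); columns(W,im["pixels"],(.35,.7),(-.5,-.05))
E
```

```text
[ 0.4922 -0.1406] [0.0217 0.15  ] len 0.15 yaw -3.8 z [0.0189 0.0232] n 762 red 26 px [261. 298.]
[ 0.5087 -0.2152] [0.1498 0.0214] len 0.1498 yaw 13.8 z [0.0189 0.0233] n 875 red 30 px [266. 324.]
[ 0.5573 -0.3001] [0.1497 0.0236] len 0.1498 yaw 8.6 z [0.0194 0.0234] n 1049 red 37 px [292. 357.]
[ 0.6913 -0.3736] [0.0643 0.0175] len 0.0642 yaw 87.6 z [0.0196 0.0238] n 377 red 21 px [379. 388.]
[ 0.5446 -0.392 ] [0.0228 0.1488] len 0.1487 yaw -4.8 z [0.0197 0.023 ] n 1338 red 44 px [284. 399.]
[ 0.6896 -0.3686] [0.0662 0.0214] len 0.0662 yaw 86.6 z [0.0164 0.0264] n 133 red 1 px [440. 224.]
[ 0.5586 -0.3027] [0.1521 0.0347] len 0.1523 yaw 8.6 z [0.0176 0.0276] n 370 red 4 px [417. 270.]
[ 0.5442 -0.3873] [0.0231 0.1505] len 0.1504 yaw 176.1 z [0.0177 0.0259] n 365 red 0 px [448. 274.]
[ 0.4559 -0.1333] [0.0185 0.08  ] len 0.08 yaw 178.7 z [0.0183 0.027 ] n 179 red 0 px [362. 307.]
```

View pics/s2.png

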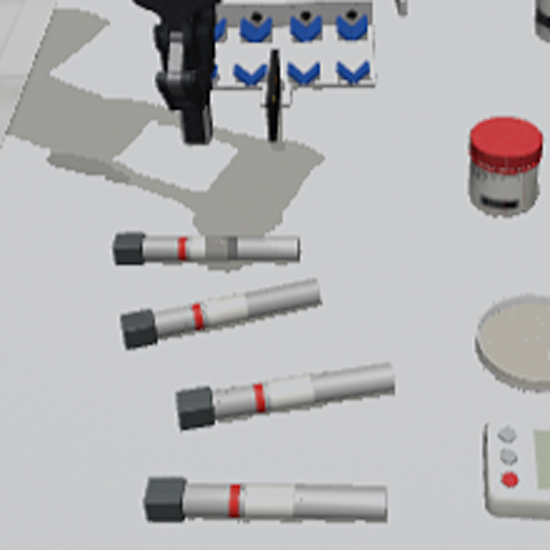

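The column didn't move at all, so the fingers must have closed above it. I check the actual fingertip position against the reported TCP.

```bash
python3 - <<'E'
from h import *
for n in("side","top"):
    W=cloud(grab(n))
    m=(abs(W[...,0]-.4935)<.06)&(abs(W[...,1]+.1377)<.07)&(W[...,2]>.035)
    P=W[m]; print(n,len(P))
    if n=="side":
        lo=P[P[:,2]<np.percentile(P[:,2],0)+.012]; print(lo.min(0),lo.max(0),lo.mean(0))
    for z in np.arange(.04,.2,.02):
        Q=P[(P[:,2]>z)&(P[:,2]<=z+.02)]
        if len(Q): print(round(z,2),len(Q),Q.min(0).round(3),Q.max(0).round(3))
print(pose()[0],pose()[1].as_matrix().round(3))
E
```

```text
side 11486
[ 0.48257392 -0.15291053  0.1154451 ] [ 0.5048814  -0.13452411  0.1270694 ] [ 0.49503861 -0.14540604  0.12183123]
0.1 17 [ 0.484 -0.147  0.115] [ 0.503 -0.142  0.119]
0.12 101 [ 0.483 -0.155  0.12 ] [ 0.505 -0.135  0.14 ]
0.14 73 [ 0.482 -0.156  0.141] [ 0.508 -0.133  0.16 ]
0.16 101 [ 0.48  -0.182  0.161] [ 0.509 -0.112  0.18 ]
0.18 176 [ 0.476 -0.198  0.18 ] [ 0.512 -0.124  0.2  ]
top 2682
0.16 7 [ 0.484 -0.109  0.162] [ 0.488 -0.103  0.177]
0.18 12 [ 0.478 -0.187  0.184] [ 0.49  -0.097  0.2  ]
[ 0.49276708 -0.13735568  0.08884478] [[-0.002 -0.067 -0.998]
 [ 0.001 -0.998  0.067]
 [-1.    -0.001  0.002]]
```

The real fingertips are at z≈0.115 while the TCP reading says 0.089, so the tool reading is about 26 mm low. The closing above the column agrees with that. I open, centre on A, go down past the nominal height step by step while watching the force, then close.

```bash
python3 -m creep '{"delta_pos":[[2,-0.1,0],[4,-0.1,0],[6,-0.1,0],[8,-0.1,0],[9,-0.1,0],[9.5,-0.1,0],[9.5,-0.1,0]],"dr":[[0,0,0],[0,0,0],[0,0,0],[0,0,0],[0,0,0],[0,0,0],[0,0,0]]}' 0.3 50
python3 -m creep '{"delta_pos":[[0.4,0.2,0],[0.8,0.2,0],[1.1,0.2,0],[1.1,0.2,0]],"dr":[[0,0,0],[0,0,0],[0,0,0],[0,0,0]]}'
python3 - <<'E'
from h import *
W=cloud(grab("side"))
m=(abs(W[...,0]-.4935)<.014)&(abs(W[...,1]+.139)<.05)&(W[...,2]>.003)
P=W[m]
for z in np.arange(.0,.08,.01):
    Q=P[(P[:,2]>z)&(P[:,2]<=z+.01)]
    if len(Q): print(round(z,2),len(Q),Q.min(0).round(3),Q.max(0).round(3))
E
```

```text
clock: 5.15
position: [0.4933, -0.1366, -0.0058]
ee_rot: [0.024, -0.706, 0.024, 0.707]
contact_force: [-0.5, -0.1, 0.3]
width: 0.0557
clock: 5.55
position: [0.4932, -0.1386, -0.0164]
ee_rot: [0.024, -0.707, 0.024, 0.707]
contact_force: [-0.1, 0.6, -0.1]
width: 0.0558
0.0 34 [ 0.48  -0.187  0.003] [ 0.507 -0.1    0.009]
0.01 28 [ 0.482 -0.176  0.01 ] [ 0.507 -0.111  0.02 ]
0.02 78 [ 0.481 -0.182  0.02 ] [ 0.507 -0.106  0.03 ]
0.03 60 [ 0.482 -0.184  0.03 ] [ 0.507 -0.105  0.04 ]
0.04 51 [ 0.483 -0.183  0.04 ] [ 0.507 -0.109  0.05 ]
0.05 12 [ 0.503 -0.18   0.05 ] [ 0.507 -0.107  0.06 ]
0.06 18 [ 0.486 -0.186  0.06 ] [ 0.507 -0.111  0.07 ]
0.07 18 [ 0.485 -0.189  0.07 ] [ 0.507 -0.118  0.08 ]
```

```bash
python3 -m creep '{"delta_pos":[[0.3,0,0],[0.6,0,0],[0.75,0,0],[0.75,0,0]],"dr":[[0,0,0],[0,0,0],[0,0,0],[0,0,0]]}'
python3 -m creep '{"delta_pos":[[0,0,0],[0,0,0],[0,0,0],[0,0,0],[0,0,0],[0,0,0],[0,0,0]],"dr":[[0,0,0],[0,0,0],[0,0,0],[0,0,0],[0,0,0],[0,0,0],[0,0,0]]}' -1 50
python3 -m creep '{"delta_pos":[[-1,0,0],[-3,0,0],[-5,0,0],[-7,0,0],[-9,0,0],[-9,0,0],[-9,0,0]],"dr":[[0,0,0],[0,0,0],[0,0,0],[0,0,0],[0,0,0],[0,0,0],[0,0,0]]}'
```

```text
clock: 6.0
position: [0.4932, -0.1385, -0.024]
ee_rot: [0.024, -0.706, 0.024, 0.707]
contact_force: [-1.1, -0.8, 0.1]
width: 0.0557
clock: 6.7
position: [0.4936, -0.1387, -0.0234]
ee_rot: [-0.024, 0.707, -0.024, -0.707]
contact_force: [-1.7, 0.5, 4.4]
width: 0.0178
clock: 7.4
position: [0.4933, -0.1386, 0.0663]
ee_rot: [-0.024, 0.707, -0.024, -0.707]
contact_force: [-0.5, -0.4, -0.5]
width: 0.0176
```

Gripped, at width 17.7 mm. I locate the held column relative to the reported TCP.

```bash
cat >> h.py <<'E'
def held(n="side",yaw=-3.85,c=None,L=.09):
    """points of long thin thing held around reported TCP; returns rectangle in xy and z-range of tube ends"""
    im=grab(n); W=cloud(im); p=pose()[0] if c is None else c
    u=np.array([np.cos(np.radians(yaw)),np.sin(np.radians(yaw))]); v=np.array([-u[1],u[0]])
    D=W[...,:2]-p[:2]; a=D@u; b=D@v; z=W[...,2]
    for lo,hi in((-L,-.055),(-.045,-.02),(.02,.045),(.045,L)):
        m=(a>lo)&(a<hi)&(abs(b)<.02)&(abs(z-p[2]-.03)<.03)
        if m.sum(): print(n,lo,hi,m.sum(),"a",a[m].min().round(4),a[m].max().round(4),"b",np.percentile(b[m],[5,50,95]).round(4),"ztop",np.percentile(z[m],97).round(4),"zmin",z[m].min().round(4))
E
python3 - <<'E'
from h import *
print(pose()[0]); held("side"); held("top")
E
```

```text
[ 0.493263   -0.13860016  0.06625588]
side -0.09 -0.055 148 a -0.0754 -0.0551 b [-0.0127 -0.0096  0.0072] ztop 0.1129 zmin 0.0934
side -0.045 -0.02 142 a -0.0447 -0.02 b [-0.0118 -0.0083  0.0016] ztop 0.1121 zmin 0.0913
side 0.02 0.045 130 a 0.0204 0.0446 b [-0.0122 -0.0083  0.0016] ztop 0.1122 zmin 0.0968
side 0.045 0.09 157 a 0.0456 0.0743 b [-0.0118 -0.008   0.0014] ztop 0.1122 zmin 0.0938
top -0.09 -0.055 64 a -0.076 -0.0559 b [-0.0071  0.0022  0.0113] ztop 0.1143 zmin 0.0964
top -0.045 -0.02 59 a -0.0435 -0.0208 b [-0.0066  0.0023  0.0099] ztop 0.1134 zmin 0.0929
```

The column is held level and centred, and its axis is at reported z + 0.034. I carry it to groove 0.

```bash
python3 -m creep '{"delta_pos":[[0,-3,0.4],[0,-6,0.8],[0,-9,1.3],[0,-12,1.7],[0,-15,2.1],[0,-18,2.6],[0,-21,3],[0,-24,3.4],[0,-27,3.8],[0,-28.9,4.1]],"dr":[[-0.14,0,0],[-0.28,0,0],[-0.42,0,0],[-0.56,0,0],[-0.7,0,0],[-0.84,0,0],[-0.98,0,0],[-1.12,0,0],[-1.26,0,0],[-1.4,0,0]]}'
python3 -m creep '{"delta_pos":[[0,0,0],[0,0,0],[0,0,0],[0,0,0]],"dr":[[-0.1,0,0],[-0.2,0,0],[-0.2,0,0],[-0.2,0,0]]}'
python3 - <<'E'
from h import *
plan([(.4717,.152,.066,-2.05),(.4717,.152,-.010,-2.05)])
held("side",87.95); held("top",87.95)
E
```

```text
clock: 8.5
position: [0.4707, 0.1542, 0.0649]
ee_rot: [-0.438, -0.554, -0.44, 0.555]
contact_force: [1.0, -0.6, -1.6]
width: 0.0176
clock: 8.9
position: [0.4713, 0.1523, 0.0654]
ee_rot: [-0.49, -0.509, -0.49, 0.511]
contact_force: [0.5, -1.2, -1.9]
width: 0.0179
(0.4717, 0.152, 0.066, -2.05) dpos cm [-0.06, 0.04, 0.03] dr [-0.0043, 0.0005, 0.0019]
(0.4717, 0.152, -0.01, -2.05) dpos cm [7.6, 0.0, 0.0] dr [0.0, 0.0, 0.0]
side -0.09 -0.055 110 a -0.0826 -0.0552 b [-0.0104 -0.0012  0.0082] ztop 0.1127 zmin 0.0921
side -0.045 -0.02 43 a -0.0446 -0.0202 b [-0.0101 -0.0029  0.0069] ztop 0.112 zmin 0.1007
side 0.02 0.045 17 a 0.0215 0.0441 b [-0.0029  0.0015  0.0067] ztop 0.1127 zmin 0.1067
side 0.045 0.09 12 a 0.0463 0.0673 b [-0.0022  0.0027  0.0066] ztop 0.112 zmin 0.1078
top -0.09 -0.055 64 a -0.0765 -0.0551 b [-0.0097 -0.0004  0.0086] ztop 0.1144 zmin 0.0882
top -0.045 -0.02 13 a -0.0445 -0.0412 b [-0.01   -0.0014  0.0049] ztop 0.1122 zmin 0.1013
top 0.045 0.09 11 a 0.0485 0.0707 b [0.0054 0.0073 0.0079] ztop 0.109 zmin 0.0967
```

```bash
python3 -m creep '{"delta_pos":[[1.5,0,0],[3,0,0],[4.5,0,0],[5.7,0,0],[6.5,0,0],[7,0,0],[7.3,0,0],[7.5,0,0],[7.6,0,0],[7.6,0,0]],"dr":[[0,0,0],[0,0,0],[0,0,0],[0,0,0],[0,0,0],[0,0,0],[0,0,0],[0,0,0],[0,0,0],[0,0,0]]}'
python3 - <<'E'
from h import *
im=grab("side"); p=im["pixels"]; cv2.imwrite("pics/s3.png",cv2.resize(p[150:270,210:370],None,fx=4,fy=4,interpolation=cv2.INTER_CUBIC))
held("side",87.95,np.array([.4717,.152,-.01]));
E
```

```text
clock: 10.0
position: [0.4726, 0.1533, -0.0079]
ee_rot: [0.49, 0.51, 0.49, -0.509]
contact_force: [-3.0, 2.2, 11.7]
width: 0.018
side -0.09 -0.055 226 a -0.0894 -0.0551 b [-0.0164 -0.0017  0.0163] ztop 0.0383 zmin -0.0003
side -0.045 -0.02 116 a -0.0448 -0.0201 b [-0.0185 -0.0076  0.0186] ztop 0.0389 zmin -0.0001
side 0.02 0.045 21 a 0.0208 0.0432 b [-0.0062 -0.0012  0.0054] ztop 0.0404 zmin 0.0107
side 0.045 0.09 57 a 0.0452 0.0895 b [-0.0189  0.0091  0.0166] ztop 0.0424 zmin 0.0095
```

View pics/s3.png

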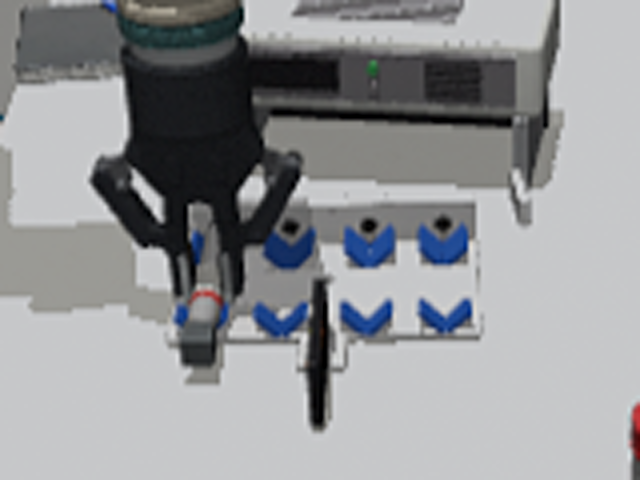

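Column A is in groove 0 with light contact (12 N); nut at crop (198,345), stop still about 10 mm ahead. I relieve the load and push along the groove.

```bash
python3 -m creep '{"delta_pos":[[-0.2,0,0],[-0.2,0,-0.2],[-0.2,0,-0.4],[-0.2,0,-0.6],[-0.2,0,-0.7],[-0.2,0,-0.7]],"dr":[[0,0,0],[0,0,0],[0,0,0],[0,0,0],[0,0,0],[0,0,0]]}'
python3 -m creep '{"delta_pos":[[0,0,-0.1],[0,0,-0.2],[0,0,-0.2]],"dr":[[0,0,0],[0,0,0],[0,0,0]]}'
python3 -m creep '{"delta_pos":[[0,0,-0.1],[0,0,-0.2],[0,0,-0.2]],"dr":[[0,0,0],[0,0,0],[0,0,0]]}'
```

```text
clock: 10.7
position: [0.4719, 0.1595, -0.008]
ee_rot: [-0.49, -0.509, -0.491, 0.51]
contact_force: [-0.1, -0.5, -1.1]
width: 0.0182
clock: 11.0
position: [0.4722, 0.1615, -0.0078]
ee_rot: [-0.49, -0.509, -0.49, 0.509]
contact_force: [0.0, -0.2, -1.1]
width: 0.0177
clock: 11.3
position: [0.4724, 0.1636, -0.0077]
ee_rot: [0.49, 0.509, 0.49, -0.509]
contact_force: [-0.6, 0.0, -1.3]
width: 0.0179
```

```bash
python3 -m creep '{"delta_pos":[[0,0,-0.1],[0,0,-0.2],[0,0,-0.2]],"dr":[[0,0,0],[0,0,0],[0,0,0]]}'
python3 -m creep '{"delta_pos":[[0,0,-0.1],[0,0,-0.2],[0,0,-0.2]],"dr":[[0,0,0],[0,0,0],[0,0,0]]}'
python3 -m creep '{"delta_pos":[[0,0,-0.1],[0,0,-0.1]],"dr":[[0,0,0],[0,0,0]]}'
```

```text
clock: 11.6
position: [0.4724, 0.1656, -0.0077]
ee_rot: [0.49, 0.509, 0.49, -0.509]
contact_force: [-0.9, -0.2, -0.4]
width: 0.0179
clock: 11.9
position: [0.4725, 0.1676, -0.0077]
ee_rot: [0.49, 0.509, 0.49, -0.509]
contact_force: [-0.5, 0.0, -1.2]
width: 0.0181
clock: 12.1
position: [0.4726, 0.1685, -0.0078]
ee_rot: [-0.49, -0.509, -0.49, 0.509]
contact_force: [-1.2, 0.4, -1.1]
width: 0.0177
```

```bash
python3 -m creep '{"delta_pos":[[0,0,-0.1],[0,0,-0.2],[0,0,-0.2]],"dr":[[0,0,0],[0,0,0],[0,0,0]]}'
python3 -m creep '{"delta_pos":[[0,0,-0.1],[0,0,-0.15],[0,0,-0.15]],"dr":[[0,0,0],[0,0,0],[0,0,0]]}'
python3 - <<'E'
from h import *
im=grab("side");p=im["pixels"];W=cloud(im)
hsv=cv2.cvtColor(p,cv2.COLOR_BGR2HSV); blue=cv2.inRange(hsv,(105,120,60),(130,255,255))>0
m=blue&(W[...,2]>.005)&(W[...,2]<.045)&(W[...,0]<.75)&(W[...,1]>-.1)&(W[...,1]<.45)
k,l,s,c=cv2.connectedComponentsWithStats(m.astype(np.uint8))
for i in range(1,k):
    if s[i,4]>15: print("blue",s[i],np.round(np.nanmean(W[l==i],0),4))
held("side",87.95,np.array([.4725,.172,-.008]))
im=grab("top");p=im["pixels"];cv2.imwrite("pics/t3.png",cv2.resize(p[225:325,215:315],None,fx=6,fy=6,interpolation=cv2.INTER_CUBIC))
E
```

```text
clock: 12.4
position: [0.4727, 0.1703, -0.0077]
ee_rot: [-0.491, -0.509, -0.49, 0.509]
contact_force: [-0.8, -1.0, -0.9]
width: 0.018
clock: 12.7
position: [0.4729, 0.1717, -0.0077]
ee_rot: [0.491, 0.509, 0.49, -0.509]
contact_force: [0.7, -3.4, -0.2]
width: 0.0177
blue [276 207  13  10  82] [0.5222 0.2188 0.0182]
blue [296 207  13  10  88] [0.5765 0.2188 0.0181]
blue [315 206  12  10  83] [0.627  0.2164 0.0182]
blue [295 225  13   9  58] [0.5728 0.1251 0.0174]
blue [315 225  13   8  56] [0.6236 0.1229 0.0176]
blue [274 226  13   8  57] [0.5185 0.127  0.017 ]
side -0.09 -0.055 214 a -0.0896 -0.0555 b [-0.0163 -0.001   0.0163] ztop 0.039 zmin -0.0002
side -0.045 -0.02 79 a -0.045 -0.0205 b [-0.0181 -0.0081  0.0172] ztop 0.0382 zmin 0.0026
side 0.02 0.045 20 a 0.0201 0.0448 b [-0.0194  0.0013  0.0065] ztop 0.0386 zmin 0.0098
side 0.045 0.09 74 a 0.0455 0.081 b [-0.019   0.009   0.0172] ztop 0.0431 zmin 0.01
```

View pics/t3.png

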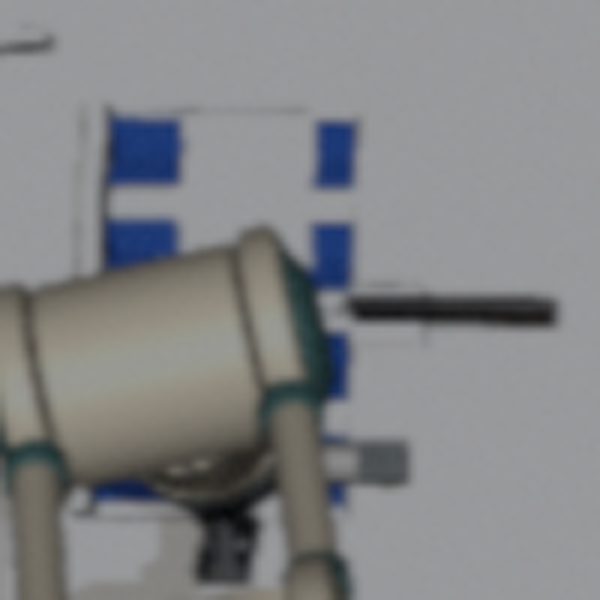

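Force of −3.4 N at y = 0.1717 with the tray unmoved means the tip is on the stop. The top view shows the nut at crop (383,462), in line with groove 0. I release and lift.

```bash
python3 -m creep '{"delta_pos":[[0.1,0,0],[0.15,0,0],[0.15,0,0]],"dr":[[0,0,0],[0,0,0],[0,0,0]]}'
python3 -m creep '{"delta_pos":[[0,0,0],[0,0,0],[0,0,0],[0,0,0]],"dr":[[0,0,0],[0,0,0],[0,0,0],[0,0,0]]}' -0.15
python3 -m creep '{"delta_pos":[[-1,0,0],[-3,0,0],[-6,0,0],[-9,0,0],[-12,0,0],[-12,0,0],[-12,0,0]],"dr":[[0,0,0],[0,0,0],[0,0,0],[0,0,0],[0,0,0],[0,0,0],[0,0,0]]}' 
python3 - <<'E'
from cols import *
for n in("side","top"):
    im=grab(n);W=cloud(im); columns(W,im["pixels"],(.35,.7),(-.5,-.05))
    held(n,87.95,np.array([.4725,.172,-.008]))
plan([(.5087,-.2143,.066,-76.2),(.5087,-.2143,-.0235,-76.2)])
E
```

```text
clock: 13.15
position: [0.4726, 0.1718, -0.0081]
ee_rot: [0.491, 0.509, 0.49, -0.509]
contact_force: [-2.4, -3.1, 9.7]
width: 0.0177
clock: 13.55
position: [0.4727, 0.1722, -0.0094]
ee_rot: [0.49, 0.509, 0.49, -0.509]
contact_force: [0.2, 1.0, 0.0]
width: 0.0366
clock: 14.25
position: [0.473, 0.1721, 0.1117]
ee_rot: [0.491, 0.51, 0.49, -0.509]
contact_force: [-0.3, -0.2, -0.9]
width: 0.0362
[ 0.5091 -0.2174] [0.1495 0.0225] len 0.1495 yaw 13.8 z [0.0192 0.0234] n 874 red 29 px [266. 324.]
[ 0.5577 -0.3029] [0.15  0.024] len 0.1499 yaw 8.6 z [0.0194 0.0232] n 1055 red 37 px [292. 357.]
[ 0.6919 -0.3733] [0.0667 0.0172] len 0.0666 yaw 87.6 z [0.0198 0.0235] n 371 red 21 px [379. 388.]
[ 0.5446 -0.39  ] [0.0228 0.1489] len 0.1488 yaw -4.8 z [0.0197 0.0233] n 1338 red 43 px [284. 399.]
side -0.09 -0.055 220 a -0.0896 -0.0551 b [-0.0159  0.0005  0.0159] ztop 0.0363 zmin -0.0007
side -0.045 -0.02 75 a -0.0448 -0.0215 b [-0.0179 -0.0051  0.0141] ztop 0.0351 zmin 0.0017
side 0.02 0.045 81 a 0.0203 0.0448 b [-0.0178 -0.0061  0.0178] ztop 0.0351 zmin 0.0083
side 0.045 0.09 177 a 0.0454 0.0866 
[... 266 characters left out ...]
 [0.0267 0.1538] len 0.1538 yaw 176.0 z [0.0175 0.0262] n 370 red 0 px [448. 274.]
[ 0.5083 -0.2125] [0.1495 0.0242] len 0.1495 yaw -166.1 z [0.0182 0.0263] n 372 red 0 px [388. 288.]
top -0.09 -0.055 177 a -0.0899 -0.055 b [-0.0183  0.0023  0.0187] ztop 0.0378 zmin -0.0079
top -0.045 -0.02 71 a -0.0449 -0.0259 b [-0.0183 -0.001   0.0166] ztop 0.0354 zmin 0.0004
top 0.02 0.045 7 a 0.0388 0.0447 b [0.0138 0.0171 0.0192] ztop 0.0226 zmin 0.0019
top 0.045 0.09 110 a 0.0466 0.0899 b [-0.0039  0.0106  0.019 ] ztop 0.0428 zmin 0.0017
(0.5087, -0.2143, 0.066, -76.2) dpos cm [4.37, 5.19, 38.43] dr [1.2919, 0.0024, 0.0019]
(0.5087, -0.2143, -0.0235, -76.2) dpos cm [8.95, 0.0, -0.0] dr [0.0, 0.0, 0.0]
```

```bash
python3 -m creep '{"delta_pos":[[0,0.5,4],[0,1,8],[0,1.6,12],[0.5,2.1,16],[1,2.7,20],[1.5,3.2,24],[2,3.8,28],[3,4.3,32],[4,4.9,36],[4.37,5.19,38.43]],"dr":[[0.13,0,0],[0.26,0,0],[0.39,0,0],[0.52,0,0],[0.65,0,0],[0.78,0,0],[0.91,0,0],[1.04,0,0],[1.17,0,0],[1.292,0,0]]}' 0.3
python3 -m creep '{"delta_pos":[[0,0,0],[0,0,0],[0,0,0]],"dr":[[0,0,0],[0,0,0],[0,0,0]]}'
python3 - <<'E'
from h import *
plan([(.5087,-.2143,.066,-76.2),(.5087,-.2143,-.0225,-76.2)])
E
```

```text
clock: 15.45
position: [0.5092, -0.2166, 0.065]
ee_rot: [-0.082, -0.701, -0.083, 0.703]
contact_force: [0.4, 0.6, -0.2]
width: 0.0554
clock: 15.75
position: [0.5093, -0.2128, 0.0666]
ee_rot: [-0.085, -0.702, -0.086, 0.702]
contact_force: [0.7, 0.5, 0.5]
width: 0.0553
(0.5087, -0.2143, 0.066, -76.2) dpos cm [0.06, 0.13, 0.1] dr [0.0014, 0.001, 0.0016]
(0.5087, -0.2143, -0.0225, -76.2) dpos cm [8.85, 0.0, -0.0] dr [0.0, 0.0, 0.0]
```

```bash
python3 -m creep '{"delta_pos":[[1.5,0.1,0.1],[3,0.1,0.1],[5,0.1,0.1],[6.5,0.1,0.1],[7.7,0.1,0.1],[8.4,0.1,0.1],[8.9,0.1,0.1],[8.9,0.1,0.1],[8.9,0.1,0.1]],"dr":[[0,0,0],[0,0,0],[0,0,0],[0,0,0],[0,0,0],[0,0,0],[0,0,0],[0,0,0],[0,0,0]]}'
python3 -m creep '{"delta_pos":[[0,0,0],[0,0,0],[0,0,0],[0,0,0],[0,0,0],[0,0,0],[0,0,0]],"dr":[[0,0,0],[0,0,0],[0,0,0],[0,0,0],[0,0,0],[0,0,0],[0,0,0]]}' -1 50
python3 -m creep '{"delta_pos":[[-1,0,0],[-3,0,0],[-5,0,0],[-7,0,0],[-9,0,0],[-9,0,0],[-9,0,0]],"dr":[[0,0,0],[0,0,0],[0,0,0],[0,0,0],[0,0,0],[0,0,0],[0,0,0]]}'
python3 - <<'E'
from h import *
print(pose()[0]); held("side",13.8); held("top",13.8)
plan([(.523,.155,.066,-2.05),(.523,.155,-.010,-2.05)])
E
```

```text
clock: 16.65
position: [0.5096, -0.2154, -0.0215]
ee_rot: [0.085, 0.702, 0.085, -0.702]
contact_force: [0.5, -0.0, 0.8]
width: 0.0554
clock: 17.35
position: [0.5095, -0.2155, -0.0213]
ee_rot: [0.085, 0.702, 0.085, -0.702]
contact_force: [-1.3, -0.1, 5.3]
width: 0.018
clock: 18.05
position: [0.5091, -0.2152, 0.0681]
ee_rot: [0.085, 0.702, 0.085, -0.702]
contact_force: [0.2, 0.5, -1.2]
width: 0.0178
[ 0.50906532 -0.2152204   0.06805753]
side -0.09 -0.055 187 a -0.0755 -0.055 b [-0.0122 -0.0097  0.0052] ztop 0.1123 zmin 0.0914
side -0.045 -0.02 165 a -0.0448 -0.0201 b [-0.0117 -0.0089  0.0007] ztop 0.1119 zmin 0.0939
side 0.02 0.045 157 a 0.0203 0.045 b [-0.0123 -0.0093  0.0009] ztop 0.1119 zmin 0.0936
side 0.045 0.09 177 a 0.045 0.0746 b [-0.0128 -0.0095  0.0004] ztop 0.1118 zmin 0.0929
top -0.09 -0.055 65 a -0.0752 -0.0551 b [-0.0069  0.0024  0.0115] ztop 0.1118 zmin 0.0897
top -0.045 -0.02 64 a -0.0446 -0.0207 b [-0.0067  0.0031  0.0106] ztop 0.1128 zmin 0.0925
top 0.045 0.09 3 a 0.0695 0.0743 b [0.0084 0.0091 0.0092] ztop 0.1043 zmin 0.1
(0.523, 0.155, 0.066, -2.05) dpos cm [0.13, -35.56, -10.25] dr [-1.2943, 0.0005, 0.0024]
(0.523, 0.155, -0.01, -2.05) dpos cm [7.6, 0.0, 0.0] dr [0.0, 0.0, 0.0]
```

```bash
python3 -m creep '{"delta_pos":[[0,-3.6,-1],[0,-7.2,-2],[0,-10.8,-3],[0,-14.4,-4.1],[0,-18,-5.1],[0,-21.6,-6.1],[0,-25.2,-7.2],[0,-28.8,-8.2],[0,-32.4,-9.3],[0.1,-35.6,-10.3]],"dr":[[-0.13,0,0],[-0.26,0,0],[-0.39,0,0],[-0.52,0,0],[-0.65,0,0],[-0.78,0,0],[-0.91,0,0],[-1.04,0,0],[-1.17,0,0],[-1.295,0,0]]}'
python3 -m creep '{"delta_pos":[[0,0,0],[0,0,0],[0,0,0],[0,0,0]],"dr":[[0,0,0],[0,0,0],[0,0,0],[0,0,0]]}'
python3 - <<'E'
from h import *
plan([(.5228,.156,.066,-2.05),(.5228,.156,-.005,-2.05)])
held("side",87.95); held("top",87.95)
E
```

```text
clock: 19.15
position: [0.5233, 0.1567, 0.0658]
ee_rot: [-0.492, -0.507, -0.493, 0.508]
contact_force: [0.4, -0.1, -0.8]
width: 0.0181
clock: 19.55
position: [0.5241, 0.1538, 0.0667]
ee_rot: [-0.491, -0.509, -0.491, 0.509]
contact_force: [0.6, 0.2, -0.9]
width: 0.0181
(0.5228, 0.156, 0.066, -2.05) dpos cm [0.07, -0.13, -0.21] dr [-0.001, 0.0006, 0.0009]
(0.5228, 0.156, -0.005, -2.05) dpos cm [7.1, 0.0, 0.0] dr [0.0, 0.0, 0.0]
side -0.09 -0.055 105 a -0.0824 -0.0559 b [-0.01   -0.0008  0.0084] ztop 0.1118 zmin 0.0906
side -0.045 -0.02 39 a -0.0441 -0.0201 b [-0.0098 -0.003   0.0069] ztop 0.111 zmin 0.0988
side 0.02 0.045 19 a 0.0209 0.0438 b [-0.0042  0.0011  0.0063] ztop 0.1107 zmin 0.1053
side 0.045 0.09 20 a 0.0452 0.0724 b [-0.0032  0.0018  0.0075] ztop 0.111 zmin 0.1003
top -0.09 -0.055 59 a -0.0747 -0.055 b [-0.0096  0.0015  0.0088] ztop 0.1136 zmin 0.0956
top -0.045 -0.02 10 a -0.0443 -0.0407 b [-0.0097 -0.0037  0.0055] ztop 0.11 zmin 0.0996
top 0.02 0.045 1 a 0.0448 0.0448 b [0.0072 0.0072 0.0072] ztop 0.097 zmin 0.097
top 0.045 0.09 49 a 0.0468 0.072 b [-0.0057  0.001   0.0071] ztop 0.1131 zmin 0.0938
```

```bash
python3 -m creep '{"delta_pos":[[1.5,-0.1,-0.2],[3,-0.1,-0.2],[4.5,-0.1,-0.2],[5.7,-0.1,-0.2],[6.4,-0.1,-0.2],[6.8,-0.1,-0.2],[7.1,-0.1,-0.2],[7.2,-0.1,-0.2],[7.2,-0.1,-0.2]],"dr":[[0,0,0],[0,0,0],[0,0,0],[0,0,0],[0,0,0],[0,0,0],[0,0,0],[0,0,0],[0,0,0]]}'
python3 -m creep '{"delta_pos":[[0,0,-0.3],[0,0,-0.6],[0,0,-0.9],[0,0,-1],[0,0,-1]],"dr":[[0,0,0],[0,0,0],[0,0,0],[0,0,0],[0,0,0]]}'
python3 -m creep '{"delta_pos":[[0,0,-0.1],[0,0,-0.15],[0,0,-0.15]],"dr":[[0,0,0],[0,0,0],[0,0,0]]}'
python3 -m creep '{"delta_pos":[[0,0,-0.1],[0,0,-0.15],[0,0,-0.15]],"dr":[[0,0,0],[0,0,0],[0,0,0]]}'
```

```text
clock: 20.55
position: [0.5234, 0.157, -0.0045]
ee_rot: [-0.491, -0.509, -0.491, 0.509]
contact_force: [-1.4, -1.1, 0.1]
width: 0.018
clock: 21.05
position: [0.5234, 0.1674, -0.0049]
ee_rot: [-0.491, -0.508, -0.491, 0.509]
contact_force: [-2.5, -0.5, 1.6]
width: 0.0181
clock: 21.35
position: [0.5233, 0.1684, -0.005]
ee_rot: [-0.491, -0.508, -0.491, 0.509]
contact_force: [-3.2, -1.7, 1.9]
width: 0.0178
clock: 21.65
position: [0.5238, 0.1697, -0.005]
ee_rot: [-0.491, -0.508, -0.491, 0.509]
contact_force: [-2.1, -4.0, 1.4]
width: 0.0179
```

```bash
python3 -m creep '{"delta_pos":[[0.05,0.1,-0.1],[0.1,0.1,-0.1],[0.1,0.1,-0.1]],"dr":[[0,0,0],[0,0,0],[0,0,0]]}'
python3 -m creep '{"delta_pos":[[0,0,0],[0,0,0],[0,0,0],[0,0,0]],"dr":[[0,0,0],[0,0,0],[0,0,0],[0,0,0]]}' -0.15
python3 -m creep '{"delta_pos":[[-1,0,0],[-3,0,0],[-6,0,0],[-9,0,0],[-12,0,0],[-12,0,0],[-12,0,0]],"dr":[[0,0,0],[0,0,0],[0,0,0],[0,0,0],[0,0,0],[0,0,0],[0,0,0]]}' 
python3 - <<'E'
from cols import *
for n in("side","top"):
    im=grab(n);W=cloud(im); columns(W,im["pixels"],(.35,.63),(-.5,-.05))
    p=im["pixels"]
    if n=="side": cv2.imwrite("pics/s4.png",cv2.resize(p[180:430,210:370],None,fx=2.4,fy=2.4,interpolation=cv2.INTER_CUBIC))
plan([(.5573,-.300,.066,-81.3),(.5573,-.300,-.0225,-81.3)])
E
```

```text
clock: 21.95
position: [0.5245, 0.1705, -0.0051]
ee_rot: [-0.491, -0.508, -0.491, 0.509]
contact_force: [-5.1, -4.7, 8.5]
width: 0.0177
clock: 22.35
position: [0.5255, 0.1713, -0.006]
ee_rot: [0.491, 0.509, 0.491, -0.508]
contact_force: [0.2, -0.7, -0.1]
width: 0.0359
clock: 23.05
position: [0.5253, 0.1712, 0.1151]
ee_rot: [0.492, 0.509, 0.491, -0.508]
contact_force: [-0.6, -0.5, -0.8]
width: 0.0361
[ 0.5571 -0.3012] [0.1491 0.0225] len 0.1491 yaw 8.6 z [0.0195 0.0232] n 1040 red 37 px [291. 357.]
[ 0.5446 -0.3915] [0.0226 0.1489] len 0.1487 yaw -4.7 z [0.0197 0.0233] n 1338 red 43 px [284. 399.]
[ 0.5562 -0.2976] [0.1492 0.0272] len 0.1493 yaw 9.1 z [0.0176 0.0269] n 364 red 4 px [417. 271.]
[ 0.5438 -0.3885] [0.027  0.1496] len 0.1495 yaw 175.9 z [0.0177 0.0271] n 374 red 0 px [448. 274.]
(0.5573, -0.3, 0.066, -81.3) dpos cm [4.73, 4.99, 46.94] dr [1.3839, 0.0017, 0.0013]
(0.5573, -0.3, -0.0225, -81.3) dpos cm [8.85, 0.0, 0.0] dr [0.0, 0.0, 0.0]
```

View pics/s4.png

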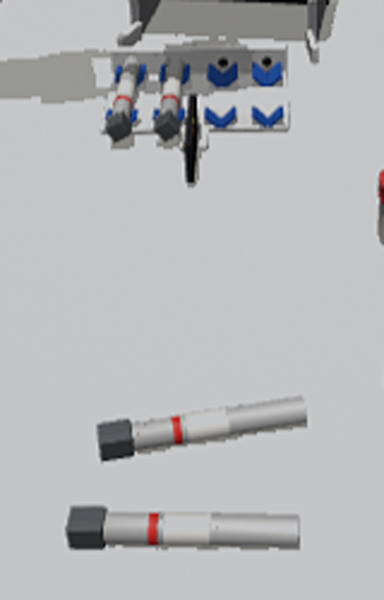

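Two columns are seated in grooves 0 and 1 (crop (120,100) and (170,100)). Next is column C.

```bash
python3 -m creep '{"delta_pos":[[0,0.4,4],[0,0.8,8],[0,1.3,12],[0,1.7,16],[0.5,2.1,20],[1,2.6,24],[1.5,3,28],[2,3.4,32],[2.5,3.9,36],[3,4.3,40]],"dr":[[0.12,0,0],[0.24,0,0],[0.36,0,0],[0.48,0,0],[0.6,0,0],[0.72,0,0],[0.84,0,0],[0.96,0,0],[1.08,0,0],[1.2,0,0]]}' 0.3
python3 -m creep '{"delta_pos":[[0,0,0],[0,0,0],[0,0,0]],"dr":[[0,0,0],[0,0,0],[0,0,0]]}'
python3 - <<'E'
from h import *
plan([(.5573,-.300,.066,-81.3),(.5573,-.300,-.0225,-81.3)])
E
```

```text
clock: 24.15
position: [0.5528, -0.2314, 0.0821]
ee_rot: [-0.116, -0.697, -0.117, 0.698]
contact_force: [1.0, -0.3, 0.5]
width: 0.0555
clock: 24.45
position: [0.553, -0.2289, 0.0831]
ee_rot: [-0.118, -0.696, -0.119, 0.698]
contact_force: [0.7, 0.3, -0.3]
width: 0.056
(0.5573, -0.3, 0.066, -81.3) dpos cm [1.7, 6.85, 1.94] dr [0.1848, 0.0016, 0.0022]
(0.5573, -0.3, -0.0225, -81.3) dpos cm [8.85, 0.0, 0.0] dr [0.0, 0.0, 0.0]
```

```bash
python3 -m creep '{"delta_pos":[[0.5,3,1],[1,5.5,1.6],[1.7,6.85,1.94],[1.7,6.85,1.94],[1.7,6.85,1.94]],"dr":[[0.1,0,0],[0.185,0,0],[0.185,0,0],[0.185,0,0],[0.185,0,0]]}'
python3 -m creep '{"delta_pos":[[1.5,0,0],[3,0,0],[5,0,0],[6.5,0,0],[7.7,0,0],[8.4,0,0],[8.85,0,0],[8.85,0,0],[8.85,0,0]],"dr":[[0,0,0],[0,0,0],[0,0,0],[0,0,0],[0,0,0],[0,0,0],[0,0,0],[0,0,0],[0,0,0]]}'
python3 -m creep '{"delta_pos":[[0,0,0],[0,0,0],[0,0,0],[0,0,0],[0,0,0],[0,0,0],[0,0,0]],"dr":[[0,0,0],[0,0,0],[0,0,0],[0,0,0],[0,0,0],[0,0,0],[0,0,0]]}' -1 50
python3 -m creep '{"delta_pos":[[-1,0,0],[-3,0,0],[-5,0,0],[-7,0,0],[-9,0,0],[-9,0,0],[-9,0,0]],"dr":[[0,0,0],[0,0,0],[0,0,0],[0,0,0],[0,0,0],[0,0,0],[0,0,0]]}'
python3 - <<'E'
from h import *
print(pose()[0]); held("side",8.7); held("top",8.7)
plan([(.577,.152,.066,-2.05),(.577,.152,-.005,-2.05)])
E
```

```text
clock: 24.95
position: [0.5577, -0.2996, 0.0666]
ee_rot: [-0.053, -0.705, -0.055, 0.705]
contact_force: [0.1, 0.7, 0.5]
width: 0.0554
clock: 25.85
position: [0.5585, -0.3015, -0.0208]
ee_rot: [0.054, 0.705, 0.053, -0.705]
contact_force: [0.5, 0.7, 0.4]
width: 0.0555
clock: 26.55
position: [0.5585, -0.3016, -0.0207]
ee_rot: [0.053, 0.705, 0.053, -0.705]
contact_force: [-2.0, 1.0, 4.8]
width: 0.0178
clock: 27.25
position: [0.5579, -0.3012, 0.0685]
ee_rot: [-0.053, -0.705, -0.053, 0.705]
contact_force: [0.1, 0.1, -1.1]
width: 0.0181
[ 0.55791458 -0.30124171  0.06845356]
side -0.09 -0.055 218 a -0.0756 -0.055 b [-0.0119 -0.0096  0.006 ] ztop 0.1121 zmin 0.0907
side -0.045 -0.02 191 a -0.0449 -0.0201 b [-0.0116 -0.0081  0.0016] ztop 0.1114 zmin 0.0934
side 0.02 0.045 185 a 0.0201 0.0449 b [-0.0126 -0.0087  0.0008] ztop 0.1116 zmin 0.0918
side 0.045 0.09 217 a 0.0451 0.0743 b [-0.0124 -0.0091  0.0007] ztop 0.1117 zmin 0.0925
top -0.09 -0.055 13 a -0.0646 -0.0551 b [-0.0074 -0.0044  0.0029] ztop 0.1166 zmin 0.1019
top -0.045 -0.02 66 a -0.0444 -0.0201 b [-0.0069  0.0037  0.0106] ztop 0.1127 zmin 0.0946
top 0.045 0.09 31 a 0.0543 0.0738 b [-0.002   0.0049  0.0094] ztop 0.1143 zmin 0.0967
(0.577, 0.152, 0.066, -2.05) dpos cm [0.18, -44.45, -8.77] dr [-1.3842, 0.0005, 0.0029]
(0.577, 0.152, -0.005, -2.05) dpos cm [7.1, 0.0, 0.0] dr [0.0, 0.0, 0.0]
```

```bash
python3 -m creep '{"delta_pos":[[0,-3.7,-0.7],[0,-7.4,-1.4],[0,-11.1,-2.2],[0,-14.8,-2.9],[0,-18.5,-3.6],[0,-22.2,-4.4],[0,-25.9,-5.1],[0,-29.6,-5.8],[0,-33.3,-6.5],[0,-37,-7.3]],"dr":[[-0.12,0,0],[-0.24,0,0],[-0.36,0,0],[-0.48,0,0],[-0.6,0,0],[-0.72,0,0],[-0.84,0,0],[-0.96,0,0],[-1.08,0,0],[-1.2,0,0]]}'
python3 -m creep '{"delta_pos":[[0,0,0],[0,0,0]],"dr":[[0,0,0],[0,0,0]]}'
python3 - <<'E'
from h import *
plan([(.576,.153,.066,-2.05),(.576,.153,-.005,-2.05)])
E
```

```text
clock: 28.35
position: [0.5735, 0.0769, 0.0671]
ee_rot: [-0.443, -0.55, -0.444, 0.552]
contact_force: [0.5, 0.3, -1.4]
width: 0.018
clock: 28.55
position: [0.5738, 0.0761, 0.0673]
ee_rot: [-0.442, -0.551, -0.443, 0.552]
contact_force: [0.4, -1.2, -1.2]
width: 0.0181
(0.576, 0.153, 0.066, -2.05) dpos cm [0.13, -1.45, -7.55] dr [-0.1827, 0.001, 0.0023]
(0.576, 0.153, -0.005, -2.05) dpos cm [7.1, 0.0, 0.0] dr [0.0, 0.0, 0.0]
```

```bash
python3 -m creep '{"delta_pos":[[0,-0.5,-2.5],[0,-1,-5],[0.1,-1.45,-7.55],[0.1,-1.45,-7.55],[0.1,-1.45,-7.55],[0.1,-1.45,-7.55]],"dr":[[-0.09,0,0],[-0.183,0,0],[-0.183,0,0],[-0.183,0,0],[-0.183,0,0],[-0.183,0,0]]}'
python3 -m creep '{"delta_pos":[[1.5,0,0],[3,0,0],[4.5,0,0],[5.7,0,0],[6.4,0,0],[6.8,0,0],[7.1,0,0],[7.1,0,0]],"dr":[[0,0,0],[0,0,0],[0,0,0],[0,0,0],[0,0,0],[0,0,0],[0,0,0],[0,0,0]]}'
python3 -m creep '{"delta_pos":[[0,0,-0.3],[0,0,-0.6],[0,0,-0.9],[0,0,-1.1],[0,0,-1.1]],"dr":[[0,0,0],[0,0,0],[0,0,0],[0,0,0],[0,0,0]]}'
python3 -m creep '{"delta_pos":[[0,0,-0.1],[0,0,-0.15],[0,0,-0.15]],"dr":[[0,0,0],[0,0,0],[0,0,0]]}'
python3 -m creep '{"delta_pos":[[0,0,-0.1],[0,0,-0.15],[0,0,-0.15]],"dr":[[0,0,0],[0,0,0],[0,0,0]]}'
```

```text
clock: 29.15
position: [0.5768, 0.1507, 0.0671]
ee_rot: [-0.49, -0.509, -0.49, 0.51]
contact_force: [0.6, 0.3, -0.6]
width: 0.0179
clock: 29.95
position: [0.5772, 0.1522, -0.0034]
ee_rot: [0.491, 0.509, 0.491, -0.509]
contact_force: [-0.7, 0.7, -1.4]
width: 0.0179
clock: 30.45
position: [0.5775, 0.1637, -0.0033]
ee_rot: [0.491, 0.509, 0.491, -0.509]
contact_force: [-0.3, -0.4, -0.9]
width: 0.0179
clock: 30.75
position: [0.5775, 0.1648, -0.0035]
ee_rot: [-0.491, -0.509, -0.491, 0.509]
contact_force: [0.5, 0.5, -1.4]
width: 0.018
clock: 31.05
position: [0.5776, 0.1663, -0.0034]
ee_rot: [-0.491, -0.509, -0.491, 0.509]
contact_force: [1.0, 0.3, -1.0]
width: 0.0177
```

```bash
python3 -m creep '{"delta_pos":[[0.1,-0.1,0],[0.2,-0.1,0],[0.25,-0.1,0],[0.25,-0.1,0]],"dr":[[0,0,0],[0,0,0],[0,0,0],[0,0,0]]}'
python3 -m creep '{"delta_pos":[[0,0,-0.1],[0,0,-0.15],[0,0,-0.15]],"dr":[[0,0,0],[0,0,0],[0,0,0]]}'
python3 -m creep '{"delta_pos":[[0,0,-0.1],[0,0,-0.15],[0,0,-0.15]],"dr":[[0,0,0],[0,0,0],[0,0,0]]}'
python3 -m creep '{"delta_pos":[[0,0,-0.1],[0,0,-0.15],[0,0,-0.15]],"dr":[[0,0,0],[0,0,0],[0,0,0]]}'
```

```text
clock: 31.45
position: [0.5764, 0.1663, -0.0061]
ee_rot: [-0.491, -0.509, -0.491, 0.509]
contact_force: [-0.2, -0.7, -1.1]
width: 0.0178
clock: 31.75
position: [0.5766, 0.1679, -0.0059]
ee_rot: [0.491, 0.509, 0.491, -0.509]
contact_force: [-0.0, -0.1, -0.6]
width: 0.018
clock: 32.05
position: [0.5767, 0.1688, -0.0059]
ee_rot: [-0.491, -0.509, -0.491, 0.509]
contact_force: [0.1, -2.3, -1.8]
width: 0.0179
clock: 32.35
position: [0.5766, 0.1704, -0.006]
ee_rot: [-0.491, -0.509, -0.491, 0.509]
contact_force: [-0.8, -3.7, -1.5]
width: 0.0182
```

```bash
python3 -m creep '{"delta_pos":[[0.1,0,0],[0.2,0,0],[0.2,0,0]],"dr":[[0,0,0],[0,0,0],[0,0,0]]}'
python3 -m creep '{"delta_pos":[[0,0,0],[0,0,0],[0,0,0],[0,0,0]],"dr":[[0,0,0],[0,0,0],[0,0,0],[0,0,0]]}' -0.15
python3 -m creep '{"delta_pos":[[-1,0,0],[-3,0,0],[-6,0,0],[-9,0,0],[-12,0,0],[-12,0,0],[-12,0,0]],"dr":[[0,0,0],[0,0,0],[0,0,0],[0,0,0],[0,0,0],[0,0,0],[0,0,0]]}' 
python3 - <<'E'
from cols import *
for n in("side","top"):
    im=grab(n);W=cloud(im); columns(W,im["pixels"],(.35,.63),(-.5,-.05))
plan([(.544,-.390,.066,-94.4),(.544,-.390,-.0225,-94.4)])
E
```

```text
clock: 32.65
position: [0.5765, 0.1705, -0.0067]
ee_rot: [-0.491, -0.509, -0.491, 0.509]
contact_force: [-3.3, -4.0, 7.5]
width: 0.0184
clock: 33.05
position: [0.5768, 0.1713, -0.0081]
ee_rot: [0.491, 0.509, 0.491, -0.509]
contact_force: [0.5, 0.0, -0.2]
width: 0.0365
clock: 33.75
position: [0.5772, 0.171, 0.1133]
ee_rot: [0.491, 0.51, 0.49, -0.508]
contact_force: [0.5, 0.6, -0.3]
width: 0.0366
[ 0.5446 -0.391 ] [0.0222 0.1488] len 0.1488 yaw -4.7 z [0.0196 0.0232] n 1342 red 41 px [284. 399.]
[ 0.5439 -0.3892] [0.0257 0.1511] len 0.1511 yaw 176.1 z [0.0178 0.0275] n 364 red 0 px [448. 275.]
(0.544, -0.39, 0.066, -94.4) dpos cm [4.55, -1.1, 56.15] dr [1.6106, 0.0017, 0.0011]
(0.544, -0.39, -0.0225, -94.4) dpos cm [8.85, 0.0, 0.0] dr [0.0, 0.0, 0.0]
```

```bash
python3 -m creep '{"delta_pos":[[0,-0.1,4],[0,-0.2,8],[0,-0.2,12],[0,-0.3,16],[0.5,-0.4,20],[1,-0.5,24],[1.5,-0.5,28],[2,-0.6,32],[2.5,-0.7,36],[3,-0.8,40]],"dr":[[0.12,0,0],[0.24,0,0],[0.36,0,0],[0.48,0,0],[0.6,0,0],[0.72,0,0],[0.84,0,0],[0.96,0,0],[1.08,0,0],[1.2,0,0]]}' 0.3
python3 -m creep '{"delta_pos":[[0,0,0],[0,0,0]],"dr":[[0,0,0],[0,0,0]]}'
python3 - <<'E'
from h import *
plan([(.544,-.390,.066,-94.4),(.544,-.390,-.0225,-94.4)])
E
```

```text
clock: 34.85
position: [0.5527, -0.2297, 0.0803]
ee_rot: [-0.115, -0.697, -0.116, 0.698]
contact_force: [0.8, 0.5, -0.6]
width: 0.0557
clock: 35.05
position: [0.5527, -0.2288, 0.0804]
ee_rot: [-0.116, -0.696, -0.118, 0.698]
contact_force: [0.0, 1.0, -0.1]
width: 0.0554
(0.544, -0.39, 0.066, -94.4) dpos cm [1.41, 14.95, 6.08] dr [0.4091, 0.0027, 0.0025]
(0.544, -0.39, -0.0225, -94.4) dpos cm [8.85, 0.0, 0.0] dr [0.0, 0.0, 0.0]
```

```bash
python3 -m creep '{"delta_pos":[[0.4,4,1.6],[0.8,8,3.2],[1.2,12,4.8],[1.4,14.95,6.08],[1.4,14.95,6.08],[1.4,14.95,6.08],[1.4,14.95,6.08]],"dr":[[0.11,0,0],[0.22,0,0],[0.33,0,0],[0.409,0,0],[0.409,0,0],[0.409,0,0],[0.409,0,0]]}'
python3 -m creep '{"delta_pos":[[1.5,0,0],[3,0,0],[5,0,0],[6.5,0,0],[7.7,0,0],[8.4,0,0],[8.85,0,0],[8.85,0,0],[8.85,0,0]],"dr":[[0,0,0],[0,0,0],[0,0,0],[0,0,0],[0,0,0],[0,0,0],[0,0,0],[0,0,0],[0,0,0]]}'
python3 -m creep '{"delta_pos":[[0,0,0],[0,0,0],[0,0,0],[0,0,0],[0,0,0],[0,0,0],[0,0,0]],"dr":[[0,0,0],[0,0,0],[0,0,0],[0,0,0],[0,0,0],[0,0,0],[0,0,0]]}' -1 50
python3 -m creep '{"delta_pos":[[-1,0,0],[-3,0,0],[-5,0,0],[-7,0,0],[-9,0,0],[-9,0,0],[-9,0,0]],"dr":[[0,0,0],[0,0,0],[0,0,0],[0,0,0],[0,0,0],[0,0,0],[0,0,0]]}'
python3 - <<'E'
from h import *
print(pose()[0]); held("side",-4.4); held("top",-4.4)
plan([(.626,.150,.066,-2.05),(.626,.150,-.005,-2.05)])
E
```

```text
clock: 35.75
position: [0.5456, -0.3874, 0.0678]
ee_rot: [0.026, -0.706, 0.025, 0.707]
contact_force: [-0.3, -0.9, -0.2]
width: 0.0555
clock: 36.65
position: [0.5459, -0.39, -0.0198]
ee_rot: [-0.026, 0.707, -0.027, -0.706]
contact_force: [-0.5, -0.2, -0.3]
width: 0.0555
clock: 37.35
position: [0.5458, -0.3902, -0.0197]
ee_rot: [-0.026, 0.707, -0.027, -0.706]
contact_force: [-0.6, 0.1, 5.6]
width: 0.0177
clock: 38.05
position: [0.5452, -0.3896, 0.0694]
ee_rot: [0.027, -0.707, 0.027, 0.707]
contact_force: [0.3, 0.4, -1.9]
width: 0.0178
[ 0.54524607 -0.38960258  0.06938701]
side -0.09 -0.055 267 a -0.0751 -0.055 b [-0.0117 -0.0094  0.0068] ztop 0.1118 zmin 0.0902
side -0.045 -0.02 233 a -0.0448 -0.0202 b [-0.0114 -0.0077  0.0034] ztop 0.1112 zmin 0.0953
side 0.02 0.045 238 a 0.0204 0.0444 b [-0.0113 -0.0079  0.002 ] ztop 0.1114 zmin 0.094
side 0.045 0.09 294 a 0.0453 0.0746 b [-0.0117 -0.008   0.0025] ztop 0.1115 zmin 0.0953
top -0.045 -0.02 41 a -0.0399 -0.0209 b [-0.0082  0.0005  0.0107] ztop 0.1128 zmin 0.0965
top 0.02 0.045 1 a 0.042 0.042 b [0.0107 0.0107 0.0107] ztop 0.1082 zmin 0.1082
top 0.045 0.09 47 a 0.046 0.0738 b [-0.0042  0.0049  0.0095] ztop 0.114 zmin 0.0938
(0.626, 0.15, 0.066, -2.05) dpos cm [0.29, -54.35, -4.07] dr [-1.6102, 0.0004, 0.0032]
(0.626, 0.15, -0.005, -2.05) dpos cm [7.1, 0.0, 0.0] dr [0.0, 0.0, 0.0]
```

```bash
python3 -m creep '{"delta_pos":[[0,-4,-0.3],[0,-8,-0.6],[0,-12,-0.9],[0,-16,-1.2],[0,-20,-1.5],[0,-24,-1.8],[0,-28,-2.1],[0,-32,-2.4],[0,-36,-2.7],[0,-40,-3]],"dr":[[-0.12,0,0],[-0.24,0,0],[-0.36,0,0],[-0.48,0,0],[-0.6,0,0],[-0.72,0,0],[-0.84,0,0],[-0.96,0,0],[-1.08,0,0],[-1.2,0,0]]}'
python3 -m creep '{"delta_pos":[[0,0,0],[0,0,0]],"dr":[[0,0,0],[0,0,0]]}'
python3 - <<'E'
from h import *
plan([(.626,.152,.068,-2.05),(.626,.152,-.005,-2.05)])
E
```

```text
clock: 39.15
position: [0.6045, 0.0086, 0.0681]
ee_rot: [-0.378, -0.596, -0.379, 0.598]
contact_force: [1.0, -0.3, -0.6]
width: 0.0175
clock: 39.35
position: [0.6045, 0.0077, 0.0683]
ee_rot: [-0.377, -0.597, -0.378, 0.599]
contact_force: [-0.7, -0.7, -1.2]
width: 0.0179
(0.626, 0.152, 0.068, -2.05) dpos cm [0.01, -4.26, -13.95] dr [-0.4085, 0.001, 0.0024]
(0.626, 0.152, -0.005, -2.05) dpos cm [7.3, 0.0, 0.0] dr [0.0, 0.0, 0.0]
```

```bash
python3 -m creep '{"delta_pos":[[0,-1.2,-4],[0,-2.4,-8],[0,-3.6,-12],[0,-4.3,-13.95],[0,-4.3,-13.95],[0,-4.3,-13.95],[0,-4.3,-13.95]],"dr":[[-0.12,0,0],[-0.24,0,0],[-0.36,0,0],[-0.409,0,0],[-0.409,0,0],[-0.409,0,0],[-0.409,0,0]]}'
python3 -m creep '{"delta_pos":[[1.5,0,0],[3,0,0],[4.5,0,0],[5.7,0,0],[6.4,0,0],[6.8,0,0],[7.1,-0.05,0],[7.2,-0.05,0],[7.2,-0.05,0]],"dr":[[0,0,0],[0,0,0],[0,0,0],[0,0,0],[0,0,0],[0,0,0],[0,0,0],[0,0,0],[0,0,0]]}'
python3 -m creep '{"delta_pos":[[0,0,-0.3],[0,0,-0.6],[0,0,-0.9],[0,0,-1.1],[0,0,-1.1]],"dr":[[0,0,0],[0,0,0],[0,0,0],[0,0,0],[0,0,0]]}'
```

```text
clock: 40.05
position: [0.6265, 0.1492, 0.0691]
ee_rot: [-0.49, -0.509, -0.49, 0.51]
contact_force: [-0.0, -0.0, -1.6]
width: 0.0179
clock: 40.95
position: [0.6266, 0.1513, -0.0021]
ee_rot: [0.491, 0.509, 0.491, -0.509]
contact_force: [0.8, 0.7, -1.2]
width: 0.0179
clock: 41.45
position: [0.6268, 0.1627, -0.0024]
ee_rot: [0.491, 0.509, 0.491, -0.509]
contact_force: [-0.4, 0.2, -1.3]
width: 0.0179
```

```bash
python3 -m creep '{"delta_pos":[[0.1,-0.1,0],[0.2,-0.1,0],[0.3,-0.1,0],[0.3,-0.1,0]],"dr":[[0,0,0],[0,0,0],[0,0,0],[0,0,0]]}'
python3 -m creep '{"delta_pos":[[0,0,-0.1],[0,0,-0.25],[0,0,-0.25]],"dr":[[0,0,0],[0,0,0],[0,0,0]]}'
python3 -m creep '{"delta_pos":[[0,0,-0.1],[0,0,-0.15],[0,0,-0.15]],"dr":[[0,0,0],[0,0,0],[0,0,0]]}'
python3 -m creep '{"delta_pos":[[0,0,-0.1],[0,0,-0.15],[0,0,-0.15]],"dr":[[0,0,0],[0,0,0],[0,0,0]]}'
```

```text
clock: 41.85
position: [0.6256, 0.1621, -0.0057]
ee_rot: [-0.491, -0.509, -0.491, 0.509]
contact_force: [-0.2, -0.2, -1.4]
width: 0.0175
clock: 42.15
position: [0.6259, 0.165, -0.0054]
ee_rot: [0.491, 0.509, 0.491, -0.509]
contact_force: [0.9, 0.3, -1.6]
width: 0.0179
clock: 42.45
position: [0.6259, 0.1664, -0.0054]
ee_rot: [-0.491, -0.509, -0.491, 0.509]
contact_force: [1.5, -0.1, -0.8]
width: 0.0179
clock: 42.75
position: [0.626, 0.1679, -0.0054]
ee_rot: [0.491, 0.509, 0.491, -0.509]
contact_force: [0.4, 0.3, -1.4]
width: 0.0179
```

```bash
python3 -m creep '{"delta_pos":[[0,0,-0.1],[0,0,-0.15],[0,0,-0.15]],"dr":[[0,0,0],[0,0,0],[0,0,0]]}'
python3 -m creep '{"delta_pos":[[0,0,-0.1],[0,0,-0.15],[0,0,-0.15]],"dr":[[0,0,0],[0,0,0],[0,0,0]]}'
```

```text
clock: 43.05
position: [0.626, 0.1689, -0.0055]
ee_rot: [-0.491, -0.509, -0.491, 0.509]
contact_force: [0.4, -2.1, -1.2]
width: 0.018
clock: 43.35
position: [0.6257, 0.1703, -0.0055]
ee_rot: [-0.491, -0.509, -0.491, 0.509]
contact_force: [-0.7, -3.6, -1.6]
width: 0.0179
```

```bash
python3 -m creep '{"delta_pos":[[0.1,0,0],[0.2,0,0],[0.2,0,0]],"dr":[[0,0,0],[0,0,0],[0,0,0]]}'
python3 -m creep '{"delta_pos":[[0,0,0],[0,0,0],[0,0,0],[0,0,0]],"dr":[[0,0,0],[0,0,0],[0,0,0],[0,0,0]]}' -0.15
python3 -m creep '{"delta_pos":[[-1,0,0],[-3,0,0],[-6,0,0],[-10,0,0],[-14,0,0],[-14,0,6],[-14,0,10],[-14,0,14],[-14,0,18],[-14,0,22]],"dr":[[0,0,0],[0,0,0],[0,0,0],[0,0,0],[0,0,0],[0,0,0],[0,0,0],[0,0,0],[0,0,0],[0,0,0]]}' 
python3 -m creep '{"delta_pos":[[0,0,0],[0,0,0]],"dr":[[0,0,0],[0,0,0]]}'
python3 - <<'E'
from h import *
for n in("side","top"):
    im=grab(n);W=cloud(im);p=im["pixels"];z=W[...,2]
    np.savez(f"{n}5.npz",W=W,p=p)
    th=np.radians(-2.05); X=np.array([np.cos(th),np.sin(th)]);Y=np.array([-np.sin(th),np.cos(th)]); o=np.array([.5487,.1655])
    D=W[...,:2]-o; a=D@X; b=D@Y
    for g in(-.077,-.027,.027,.077):
        m=(abs(a-g)<.013)&(z>.024)&(b>-.11)&(b<.06)
        nut=m&(b<-.05); tip=m&(b>.0)
        r=lambda q:np.percentile(q,[2,50,98]).round(4)
        print(n,g,"nut b",b[nut].min().round(4),"x",r(a[nut]),"z",np.percentile(z[nut],90).round(4),"| tip x",r(a[tip]) if tip.sum() else None,"z",np.percentile(z[tip],90).round(4) if tip.sum() else None)
    m=(z>.036)&(z<.046)&(abs(a)<.1)&(b>.05)&(b<.11); print("stop wall b",np.percentile(b[m],[2,50,98]).round(4),np.polyfit(W[m][:,0],W[m][:,1],1).round(4))
    c=p[170:250,230:350] if n=="side" else p[225:325,215:315]
    cv2.imwrite(f"pics/{n}5.png",cv2.resize(c,None,fx=6,fy=6,interpolation=cv2.INTER_CUBIC))
E
```

```text
clock: 43.65
position: [0.6257, 0.1704, -0.0066]
ee_rot: [-0.491, -0.509, -0.491, 0.509]
contact_force: [-2.6, -4.4, 4.9]
width: 0.0181
clock: 44.05
position: [0.6262, 0.1713, -0.0075]
ee_rot: [0.491, 0.509, 0.491, -0.509]
contact_force: [-0.3, -0.4, -0.3]
width: 0.0363
clock: 45.05
position: [0.6179, -0.0506, 0.1336]
ee_rot: [0.491, 0.51, 0.49, -0.509]
contact_force: [-0.5, -0.6, -0.0]
width: 0.0363
clock: 45.25
position: [0.618, -0.0498, 0.1332]
ee_rot: [0.49, 0.51, 0.49, -0.509]
contact_force: [-0.3, 0.0, 0.5]
width: 0.0362
side -0.077 nut b -0.0748 x [-0.088  -0.0757 -0.0651] z 0.0359 | tip x [-0.0862 -0.0755 -0.0675] z 0.035
side -0.027 nut b -0.0752 x [-0.0386 -0.0266 -0.0158] z 0.0364 | tip x [-0.0357 -0.0258 -0.0172] z 0.0352
side 0.027 nut b -0.0741 x [0.017  0.0272 0.0368] z 0.0365 | tip x [0.0171 0.027  0.0355] z 0.0355
side 0.077 nut b -0.0737 x [0.0665 0.0765 0.0863] z 0.0355 | tip x [0.0666 0.0749 0.0854] z 0.0353
stop wall b [0.0753 0.0806 0.089 ] [-0.0252  0.2602]
top -0.077 nut b -0.0698 x [-0.0874 -0.0784 -0.0667] z 0.0366 | tip x [-0.0855 -0.0769 -0.0678] z 0.0354
top -0.027 nut b -0.069 x [-0.0385 -0.0271 -0.015 ] z 0.0355 | tip x [-0.0364 -0.028  -0.0185] z 0.0358
top 0.027 nut b -0.0682 x [0.0164 0.0258 0.038 ] z 0.0358 | tip x [0.0185 0.0272 0.0368] z 0.0361
top 0.077 nut b -0.067 x [0.0679 0.0778 0.0874] z 0.0362 | tip x [0.0685 0.0768 0.0872] z 0.0348
stop wall b [0.0555 0.085  0.0904] [-0.0349  0.2681]
```

View pics/side5.png

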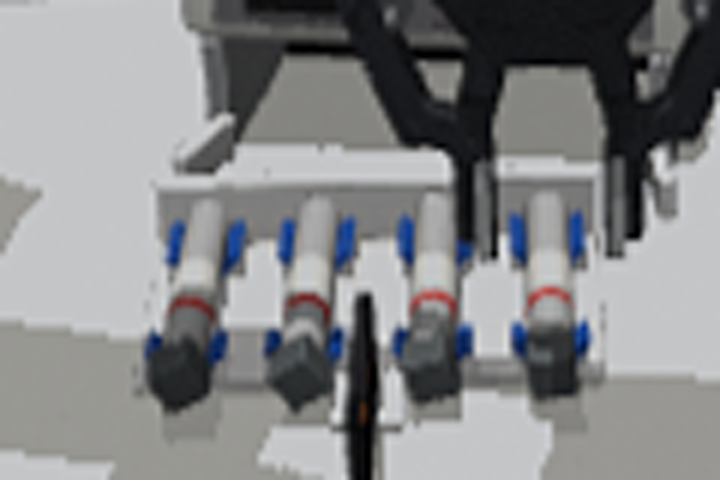

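View pics/top5.png

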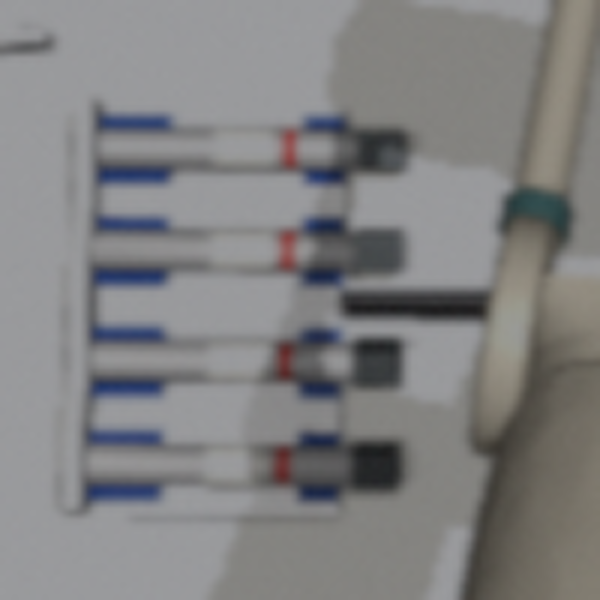

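All four columns sit in their grooves, nuts level and tips at the stop line (top crop x≈95, nut ends x≈405). Now I refine the fin and oven lines for the slide.

```bash
python3 - <<'E'
from h import *
for f in("top0","side0","top5","side5"):
    d=np.load(f+".npz");W=d["W"];z=W[...,2]
    # fin
    m=(z>.036)&(z<.056)&(abs(W[...,0]-.545)<.02)&(W[...,1]>-.0)&(W[...,1]<.1)
    P=W[m]
    if m.sum()>15:
        k=np.polyfit(P[:,1],P[:,0],1); print(f,"fin yaw",-np.degrees(np.arctan(k[0])).round(2),"x at y=.05",np.polyval(k,.05).round(4),"y",np.percentile(P[:,1],[1,99]).round(4),m.sum())
    # oven top: rotated frame scan
    if f.endswith("0"):
        m=(z>.112)&(z<.13)&(W[...,1]>.27)&(W[...,1]<.55)&(W[...,0]<.78)&(W[...,0]>.4); P=W[m][:,:2]
        th=np.radians(-11); X=np.array([np.cos(th),np.sin(th)]);Y=np.array([-np.sin(th),np.cos(th)])
        a,b=(P-[.592,.399])@X,(P-[.592,.399])@Y
        def edge(s,t,sgn,lo,hi,w=.006):
            c=[];
            for q in np.arange(lo,hi,w):
                k=(s>q)&(s<q+w)
                if k.sum()>3: c.append((q+w/2,(t[k]*sgn).max()*sgn))
            c=np.array(c); k=np.polyfit(c[:,0],c[:,1],1); r=c[:,1]-np.polyval(k,c[:,0]); c=c[abs(r)<1.5*r.std()+1e-4]; k=np.polyfit(c[:,0],c[:,1],1)
            return np.degrees(np.arctan(k[0])).round(2),k[1].round(4)
        print(f,"front",edge(a,b,-1,-.11,.11),"back",edge(a,b,1,-.11,.11),"left(-x)",edge(b,a,-1,-.055,.055),"right(+x)",edge(b,a,1,-.055,.055))
d=np.load("side5.npz")
E
```

```text
top0 fin yaw -1.85 x at y=.05 0.5438 y [0.0223 0.0991] 97
top0 front (np.float64(-0.14), np.float64(-0.0647)) back (np.float64(0.06), np.float64(0.0698)) left(-x) (np.float64(0.4), np.float64(-0.1239)) right(+x) (np.float64(-1.13), np.float64(0.1235))
side0 fin yaw -2.37 x at y=.05 0.544 y [0.0172 0.0963] 91
side0 front (np.float64(-0.11), np.float64(-0.0695)) back (np.float64(0.78), np.float64(0.06)) left(-x) (np.float64(-0.22), np.float64(-0.1199)) right(+x) (np.float64(0.02), np.float64(0.1229))
top5 fin yaw -1.57 x at y=.05 0.5448 y [0.0564 0.0995] 47
side5 fin yaw -2.14 x at y=.05 0.5461 y [0.0225 0.0966] 87
```

```bash
python3 - <<'E'
from h import *
plan([(.5449,.049,.09,-2.05),(.5449,.049,-.008,-2.05),(.5249,.0524,-.008,-11.05),(.5631,.2478,-.008,-11.05)])
E
```

```text
(0.5449, 0.049, 0.09, -2.05) dpos cm [4.3, -7.66, -9.44] dr [-0.0008, -0.0007, -0.0004]
(0.5449, 0.049, -0.008, -2.05) dpos cm [9.8, 0.0, 0.0] dr [0.0, 0.0, 0.0]
(0.5249, 0.0524, -0.008, -11.05) dpos cm [0.0, -2.01, -0.27] dr [0.1571, 0.0, 0.0]
(0.5631, 0.2478, -0.008, -11.05) dpos cm [0.0, 0.0, -19.91] dr [0.0, 0.0, 0.0]
```

```bash
python3 -m creep '{"delta_pos":[[1,-2.5,-3],[2,-5,-6],[4.3,-7.6,-9.4],[4.3,-7.6,-9.4],[4.3,-7.6,-9.4],[4.3,-7.6,-9.4]],"dr":[[0,0,0],[0,0,0],[0,0,0],[0,0,0],[0,0,0],[0,0,0]]}' -0.05 120
python3 -m creep '{"delta_pos":[[1.5,0,0],[3,0,0],[5,0,0],[6.5,0,0],[8,0,0],[9,0,0],[9.8,0,0],[9.8,0,0],[9.8,0,0]],"dr":[[0,0,0],[0,0,0],[0,0,0],[0,0,0],[0,0,0],[0,0,0],[0,0,0],[0,0,0],[0,0,0]]}'
python3 - <<'E'
from h import *
im=grab("side"); p=im["pixels"]; cv2.imwrite("pics/s6.png",cv2.resize(p[150:290,210:370],None,fx=4,fy=4,interpolation=cv2.INTER_CUBIC)); print(pose()[0])
E
```

```text
clock: 45.95
position: [0.547, 0.0481, 0.0904]
ee_rot: [0.492, 0.509, 0.49, -0.508]
contact_force: [0.4, -0.6, -0.3]
width: 0.0404
clock: 46.85
position: [0.5461, 0.0475, -0.0081]
ee_rot: [0.491, 0.509, 0.49, -0.509]
contact_force: [-0.5, 0.1, -0.2]
width: 0.0408
[ 0.54616807  0.04757465 -0.00785139]
```

View pics/s6.png

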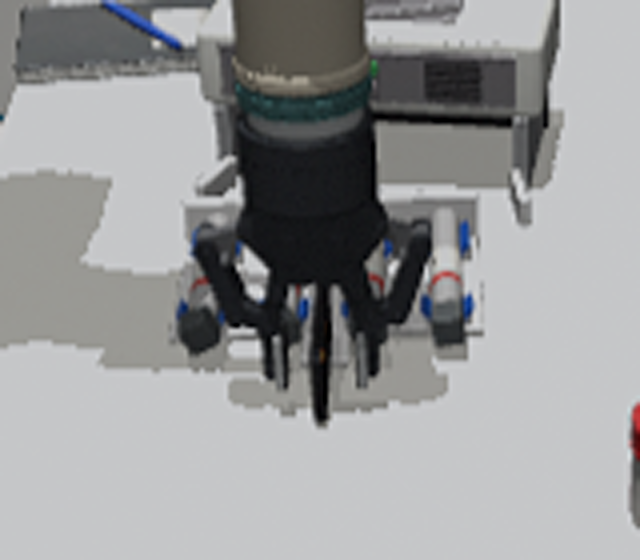

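The fin (crop (320,350)) is centred between the fingers. I pinch, then turn the tray in place onto the oven axis.

```bash
python3 -m creep '{"delta_pos":[[0,0,0],[0,0,0],[0,0,0],[0,0,0],[0,0,0],[0,0,0]],"dr":[[0,0,0],[0,0,0],[0,0,0],[0,0,0],[0,0,0],[0,0,0]]}' -1 120
python3 -m creep '{"delta_pos":[[0,-0.2,0],[0,-0.4,0],[0,-0.6,0],[0,-0.8,-0.1],[0,-1,-0.1],[0,-1.2,-0.1],[0,-1.4,-0.2],[0,-1.6,-0.2],[0,-1.8,-0.2],[0,-2,-0.3]],"dr":[[0.015,0,0],[0.031,0,0],[0.047,0,0],[0.063,0,0],[0.079,0,0],[0.095,0,0],[0.11,0,0],[0.126,0,0],[0.142,0,0],[0.157,0,0]]}'
python3 -m creep '{"delta_pos":[[0,0,0],[0,0,0],[0,0,0]],"dr":[[0,0,0],[0,0,0],[0,0,0]]}'
python3 - <<'E'
from h import *
for n in("side","top"):
    im=grab(n);W=cloud(im);p=im["pixels"];z=W[...,2]
    hsv=cv2.cvtColor(p,cv2.COLOR_BGR2HSV)
    th=np.radians(-11.05); X=np.array([np.cos(th),np.sin(th)]);Y=np.array([-np.sin(th),np.cos(th)]); o=np.array([.5926,.399])-.2331*Y
    D=W[...,:2]-o; a=D@X; b=D@Y
    m=(z>.036)&(z<.046)&(abs(a)<.11)&(b>.055)&(b<.11); k=np.polyfit(a[m],b[m],1); print(n,"stop wall slope deg",np.degrees(np.arctan(k[0])).round(2),"b",k[1].round(4),"a-range",np.percentile(a[m],[1,99]).round(4))
    for s in(-1,1):
        for bb in((-.045,0),(.05,.08)):
            m=(s*a>.08)&(s*a<.12)&(b>bb[0])&(b<bb[1])&(z>.005)&(z<.045)
            if m.sum(): print("edge",s,bb,(s*np.percentile(s*a[m],98)).round(4))
    for g in(-.077,-.027,.027,.077):
        m=(abs(a-g)<.016)&(z>.026)&(b>-.11)&(b<-.05)
        if m.sum()>5: print("nut",g,b[m].min().round(4),np.percentile(a[m],[3,50,97]).round(4))
    c=p[150:290,210:370] if n=="side" else p[195:335,115:315]
    cv2.imwrite(f"pics/{n}7.png",cv2.resize(c,None,fx=4,fy=4,interpolation=cv2.INTER_CUBIC))
plan([(.5631,.2478,-.008,-11.05)])
E
```

```text
clock: 47.5
position: [0.5454, 0.0477, -0.0077]
ee_rot: [-0.491, -0.509, -0.491, 0.509]
contact_force: [-1.7, 0.1, 4.8]
width: 0.0066
clock: 48.5
position: [0.5261, 0.0509, -0.0077]
ee_rot: [0.45, 0.546, 0.449, -0.546]
contact_force: [-0.9, -1.6, 5.3]
width: 0.0062
clock: 48.8
position: [0.5257, 0.0511, -0.0077]
ee_rot: [-0.45, -0.546, -0.449, 0.546]
contact_force: [-1.6, -1.2, 6.3]
width: 0.0062
side stop wall slope deg 0.74 b 0.0775 a-range [-0.0585  0.0997]
edge -1 (-0.045, 0) -0.1109
edge -1 (0.05, 0.08) -0.0996
edge 1 (-0.045, 0) 0.1008
edge 1 (0.05, 0.08) 0.0996
nut -0.077 -0.1 [-0.0915 -0.0761 -0.0627]
nut -0.027 -0.11 [-0.0421 -0.0331 -0.0129]
nut 0.027 -0.1097 [0.0124 0.0304 0.0372]
nut 0.077 -0.1097 [0.0684 0.0786 0.0881]
top stop wall slope deg 0.54 b 0.081 a-range [-0.0969  0.0992]
edge -1 (-0.045, 0) -0.1172
edge -1 (0.05, 0.08) -0.1136
edge 1 (-0.045, 0) 0.1179
edge 1 (0.05, 0.08) 0.1095
nut -0.077 -0.0951 [-0.0917 -0.0774 -0.0616]
nut -0.027 -0.11 [-0.0414 -0.0267 -0.0124]
nut 0.027 -0.11 [0.0118 0.0214 0.0343]
(0.5631, 0.2478, -0.008, -11.05) dpos cm [0.02, -0.09, -20.03] dr [0.0002, 0.0008, -0.0008]
```

View pics/top7.png

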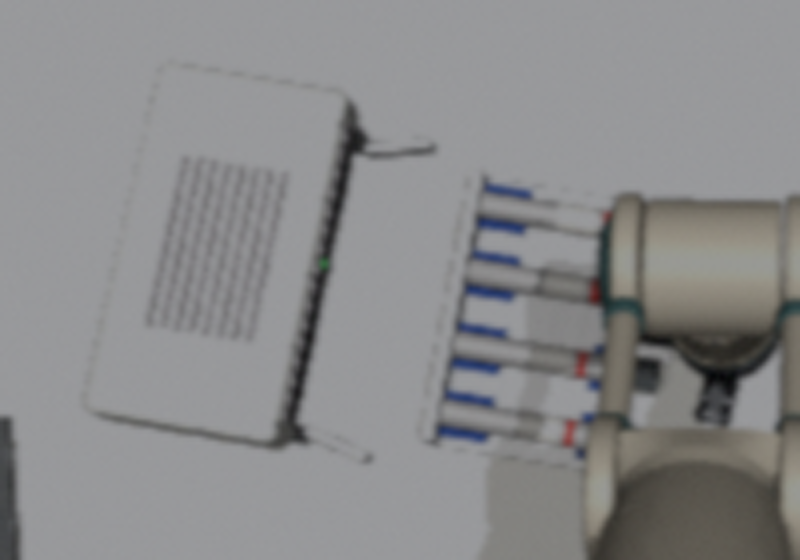

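The tray is turned parallel to the oven front (stop at top crop x≈460, oven front x≈330). I correct the small yaw and lateral error and slide smoothly.

```bash
python3 -m creep '{"delta_pos":[[0,0,-0.1],[0,-0.02,-0.4],[0,-0.04,-0.9],[0,-0.06,-1.6],[0,-0.1,-2.5],[0,-0.1,-3.4],[0,-0.1,-4.1],[0,-0.1,-4.6],[0,-0.1,-4.9],[0,-0.1,-5]],"dr":[[0,0,0],[0.002,0,0],[0.004,0,0],[0.006,0,0],[0.007,0,0],[0.007,0,0],[0.007,0,0],[0.007,0,0],[0.007,0,0],[0.007,0,0]]}'
python3 - <<'E'
from h import *
im=grab("top");W=cloud(im);p=im["pixels"];z=W[...,2]
th=np.radians(-11.05); X=np.array([np.cos(th),np.sin(th)]);Y=np.array([-np.sin(th),np.cos(th)]); o=np.array([.5926,.399])
D=W[...,:2]-o; a=D@X; b=D@Y
for q in np.arange(-.125,-.065,.006):
    m=(b>q)&(b<q+.006)&(z>.012)&(z<.03)&(abs(a)<.16); s=np.sort(a[m]); 
    L=s[s<-.09];Rr=s[s>.09]
    print(q.round(3),L[[0,-1]].round(4) if len(L) else None,Rr[[0,-1]].round(4) if len(Rr) else None)
m=(z>.034)&(z<.048)&(abs(a)<.12)&(b>-.16)&(b<-.06); k=np.polyfit(a[m],b[m],1);print("wall",np.degrees(np.arctan(k[0])).round(2),k[1].round(4),np.percentile(a[m],[1,99]).round(4))
cv2.imwrite("pics/t8.png",cv2.resize(p[195:335,115:315],None,fx=4,fy=4,interpolation=cv2.INTER_CUBIC))
E
```

```text
clock: 49.9
position: [0.5346, 0.0991, -0.0077]
ee_rot: [-0.449, -0.547, -0.447, 0.548]
contact_force: [-0.2, -7.6, 7.2]
width: 0.0064
-0.125 [-0.1206 -0.091 ] [0.0913 0.0956]
-0.119 None [0.0916 0.0998]
-0.113 [-0.1208 -0.0905] [0.0925 0.1184]
-0.107 [-0.119  -0.0923] [0.1117 0.1177]
-0.101 [-0.1174 -0.1109] [0.108  0.1172]
-0.095 [-0.1146 -0.1092] [0.1075 0.1169]
-0.089 [-0.1159 -0.1072] [0.1062 0.1147]
-0.083 [-0.1142 -0.1081] [0.1058 0.1136]
-0.077 [-0.1119 -0.1063] [0.1029 0.1138]
-0.071 [-0.1098 -0.1042] [0.1025 0.1077]
wall 0.83 -0.1085 [-0.0949  0.1029]
```

View pics/t8.png

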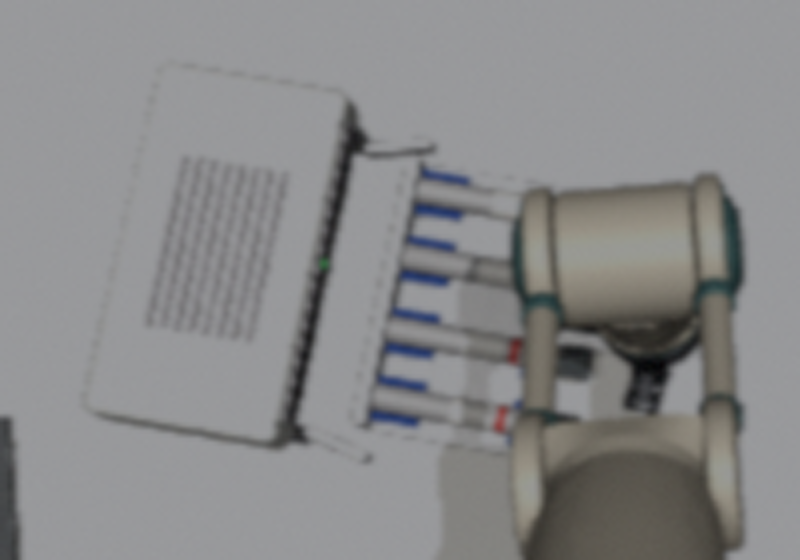

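```bash
cat > blue.py <<'E'
from h import *
th=np.radians(-11.05); X=np.array([np.cos(th),np.sin(th)]);Y=np.array([-np.sin(th),np.cos(th)]); o=np.array([.5926,.399])
for n in("top","side"):
    im=grab(n);W=cloud(im);p=im["pixels"];z=W[...,2]
    D=W[...,:2]-o; a=D@X; b=D@Y
    hsv=cv2.cvtColor(p,cv2.COLOR_BGR2HSV); m=(cv2.inRange(hsv,(105,120,50),(130,255,255))>0)&(z>0)&(z<.04)&(abs(a)<.12)&(b>-.3)&(b<0)
    k,l,s,c=cv2.connectedComponentsWithStats(m.astype(np.uint8))
    for i in range(1,k):
        if s[i,4]>8: print(n,"n",s[i,4],"a %.4f b %.4f"%(a[l==i].mean(),b[l==i].mean()),"px",c[i].round(1))
    # guides / oven bay side walls inner edges
E
python3 blue.py
```

```text
top n 15 a 0.0680 b -0.1246 px [223.9 247.3]
top n 15 a 0.0179 b -0.1238 px [220.3 264. ]
top n 10 a -0.0105 b -0.1244 px [218.5 273.5]
top n 15 a -0.0361 b -0.1222 px [216.1 282.1]
top n 10 a -0.0606 b -0.1258 px [215.5 290.5]
top n 15 a -0.0859 b -0.1228 px [212.9 299.1]
side n 18 a 0.0425 b -0.1297 px [313.6 202.3]
side n 11 a 0.0661 b -0.1294 px [322. 202.]
side n 18 a 0.0926 b -0.1322 px [331.3 203.3]
side n 12 a 0.0422 b -0.2242 px [307.7 218.6]
side n 15 a 0.0918 b -0.2225 px [326.6 219.5]
```

The tray is about 2.5 mm to the +x side of the oven axis. I shift while sliding into the guides.

```bash
python3 -m creep '{"delta_pos":[[0,-0.05,-0.1],[0,-0.1,-0.3],[0,-0.15,-0.6],[0,-0.2,-1],[0,-0.25,-1.4],[0,-0.25,-1.8],[0,-0.25,-2.1],[0,-0.25,-2.3],[0,-0.25,-2.4],[0,-0.25,-2.4]],"dr":[[0,0,0],[0,0,0],[0,0,0],[0,0,0],[0,0,0],[0,0,0],[0,0,0],[0,0,0],[0,0,0],[0,0,0]]}'
python3 blue.py
python3 - <<'E'
from h import *
plan([(.5631,.2478,-.008,-11.05)])
E
```

```text
clock: 51.05
position: [0.5369, 0.1231, -0.0077]
ee_rot: [-0.448, -0.547, -0.447, 0.548]
contact_force: [-1.3, -6.6, 6.0]
width: 0.0063
top n 15 a 0.0662 b -0.1013 px [216.1 246.7]
top n 15 a 0.0159 b -0.0988 px [211.7 263.2]
top n 13 a -0.0377 b -0.0994 px [208.3 281.3]
top n 11 a -0.0621 b -0.0990 px [206.5 289.5]
top n 15 a -0.0878 b -0.0985 px [204.5 298.3]
side n 16 a 0.0408 b -0.1078 px [314.2 198.3]
side n 9 a 0.0645 b -0.1094 px [322.4 198.3]
side n 17 a 0.0904 b -0.1098 px [331.6 199.5]
side n 11 a 0.0402 b -0.1990 px [308.5 213.8]
side n 13 a 0.0897 b -0.1992 px [327. 215.]
(0.5631, 0.2478, -0.008, -11.05) dpos cm [0.0, 0.08, -12.74] dr [-0.0077, 0.0023, -0.0014]
```

```bash
python3 -m creep '{"delta_pos":[[0,0,-0.1],[0,0,-0.4],[0,0,-0.9],[0,0,-1.5],[0,-0.05,-2.1],[0,-0.05,-2.7],[0,-0.05,-3.2],[0,-0.05,-3.6],[0,-0.05,-3.9],[0,-0.05,-4]],"dr":[[0,0,0],[0,0,0],[0,0,0],[0,0,0],[0,0,0],[0,0,0],[0,0,0],[0,0,0],[0,0,0],[0,0,0]]}'
python3 -m creep '{"delta_pos":[[0,0,-0.1],[0,0,-0.4],[0,0,-0.9],[0,0,-1.5],[0,0,-2.1],[0,0,-2.7],[0,0,-3.2],[0,0,-3.6],[0,0,-3.9],[0,0,-4]],"dr":[[0,0,0],[0,0,0],[0,0,0],[0,0,0],[0,0,0],[0,0,0],[0,0,0],[0,0,0],[0,0,0],[0,0,0]]}'
python3 - <<'E'
from h import *
plan([(.5631,.2478,-.008,-11.05)])
E
```

```text
clock: 52.15
position: [0.5441, 0.1623, -0.0077]
ee_rot: [-0.448, -0.547, -0.447, 0.548]
contact_force: [-1.2, -7.6, 6.9]
width: 0.0063
clock: 53.15
position: [0.5521, 0.2014, -0.0077]
ee_rot: [-0.448, -0.547, -0.447, 0.548]
contact_force: [-1.3, -7.4, 6.1]
width: 0.0062
(0.5631, 0.2478, -0.008, -11.05) dpos cm [0.02, 0.16, -4.77] dr [-0.0075, 0.003, -0.0007]
```

```bash
python3 -m creep '{"delta_pos":[[0,0,-0.1],[0,0,-0.4],[0,0,-0.9],[0,0,-1.5],[0,0,-2.1],[0,0,-2.7],[0,0,-3.2],[0,0,-3.6],[0,0,-3.8],[0,0,-3.8]],"dr":[[0,0,0],[0,0,0],[0,0,0],[0,0,0],[0,0,0],[0,0,0],[0,0,0],[0,0,0],[0,0,0],[0,0,0]]}'
python3 -m creep '{"delta_pos":[[0,0,-0.1],[0,0,-0.25],[0,0,-0.4],[0,0,-0.4]],"dr":[[0,0,0],[0,0,0],[0,0,0],[0,0,0]]}'
python3 -m creep '{"delta_pos":[[0,0,-0.1],[0,0,-0.2],[0,0,-0.3],[0,0,-0.3]],"dr":[[0,0,0],[0,0,0],[0,0,0],[0,0,0]]}'
```

```text
clock: 54.15
position: [0.5596, 0.2388, -0.0077]
ee_rot: [-0.448, -0.547, -0.447, 0.548]
contact_force: [-1.1, -5.8, 6.3]
width: 0.006
clock: 54.55
position: [0.5603, 0.2424, -0.0077]
ee_rot: [-0.448, -0.547, -0.447, 0.548]
contact_force: [-1.5, -6.7, 7.3]
width: 0.0063
clock: 54.95
position: [0.5608, 0.2452, -0.0077]
ee_rot: [-0.448, -0.547, -0.447, 0.548]
contact_force: [-0.9, -6.7, 7.4]
width: 0.0061
```

```bash
python3 -m creep '{"delta_pos":[[0,0,-0.1],[0,0,-0.2],[0,0,-0.2]],"dr":[[0,0,0],[0,0,0],[0,0,0]]}'
python3 -m creep '{"delta_pos":[[0,0,-0.1],[0,0,-0.2],[0,0,-0.2]],"dr":[[0,0,0],[0,0,0],[0,0,0]]}'
python3 -m creep '{"delta_pos":[[0,0,-0.1],[0,0,-0.2],[0,0,-0.2]],"dr":[[0,0,0],[0,0,0],[0,0,0]]}'
```

```text
clock: 55.25
position: [0.5609, 0.2458, -0.0077]
ee_rot: [-0.449, -0.546, -0.446, 0.549]
contact_force: [-2.1, -10.7, 7.9]
width: 0.0061
clock: 55.55
position: [0.5611, 0.2457, -0.0077]
ee_rot: [-0.45, -0.545, -0.446, 0.55]
contact_force: [-1.4, -16.7, 9.6]
width: 0.0067
clock: 55.85
position: [0.5613, 0.2457, -0.0077]
ee_rot: [-0.451, -0.544, -0.445, 0.55]
contact_force: [-2.2, -21.9, 10.9]
width: 0.0063
```

The force rises from 7 to 22 N at y = 0.2457, within 2 mm of the expected home position. I relieve the push, release and look.

```bash
python3 -m creep '{"delta_pos":[[0,0,0.15],[0,0,0.3],[0,0,0.4],[0,0,0.4]],"dr":[[0,0,0],[0,0,0],[0,0,0],[0,0,0]]}'
python3 -m creep '{"delta_pos":[[0,0,0],[0,0,0],[0,0,0],[0,0,0]],"dr":[[0,0,0],[0,0,0],[0,0,0],[0,0,0]]}' -0.05
python3 -m creep '{"delta_pos":[[-2,0,0],[-5,0,0],[-9,0,0],[-12,0,0],[-14,0,4],[-14,0,8],[-14,0,12],[-14,0,16],[-14,0,20],[-14,0,24]],"dr":[[0,0,0],[0,0,0],[0,0,0],[0,0,0],[0,0,0],[0,0,0],[0,0,0],[0,0,0],[0,0,0],[0,0,0]]}' 
python3 - <<'E'
from h import *
th=np.radians(-11.05); X=np.array([np.cos(th),np.sin(th)]);Y=np.array([-np.sin(th),np.cos(th)]); o=np.array([.5926,.399])
for n in("side","top"):
    im=grab(n);W=cloud(im);p=im["pixels"];z=W[...,2]
    D=W[...,:2]-o; a=D@X; b=D@Y+.034   # tray origin at home -> b=0
    for g in(-.077,-.027,.027,.077):
        m=(abs(a-g)<.016)&(z>.012)&(z<.045)&(b>-.095)&(b<-.055)
        if m.sum()>5: print(n,"nut",g,"b",np.percentile(b[m],[1,3,50]).round(4),"a",np.percentile(a[m],[3,97]).round(4),"z",np.percentile(z[m],95).round(4),m.sum())
    m=(z>.03)&(z<.056)&(abs(a)<.012)&(b>-.16)&(b<-.06); k=np.polyfit(b[m],a[m],1); print("fin b",np.percentile(b[m],[1,99]).round(4),"slope",k[0].round(4),"a at -.1",np.polyval(k,-.1).round(4))
    cv2.imwrite(f"pics/{n}9.png",cv2.resize(p[140:260,210:370],None,fx=4.5,fy=4.5,interpolation=cv2.INTER_CUBIC) if n=="side" else cv2.resize(p[195:335,115:315],None,fx=4,fy=4,interpolation=cv2.INTER_CUBIC))
E
```

```text
clock: 56.25
position: [0.5614, 0.2459, -0.0077]
ee_rot: [-0.449, -0.546, -0.446, 0.549]
contact_force: [-0.0, -9.8, 6.6]
width: 0.0061
clock: 56.65
position: [0.5614, 0.2496, -0.0086]
ee_rot: [0.447, 0.548, 0.447, -0.548]
contact_force: [0.6, 0.4, 0.4]
width: 0.0405
clock: 57.65
position: [0.5131, 0.013, 0.1316]
ee_rot: [0.448, 0.548, 0.447, -0.547]
contact_force: [0.2, -0.7, -0.4]
width: 0.0408
side nut -0.077 b [-0.0787 -0.077  -0.0724] a [-0.0882 -0.0666] z 0.0368 70
side nut -0.027 b [-0.0783 -0.0778 -0.0727] a [-0.0373 -0.0165] z 0.0369 68
side nut 0.027 b [-0.0793 -0.077  -0.0722] a [0.0168 0.0375] z 0.0365 74
side nut 0.077 b [-0.0797 -0.0781 -0.0739] a [0.0685 0.0871] z 0.0365 73
fin b [-0.1484 -0.0616] slope 0.0169 a at -.1 0.002
top nut -0.077 b [-0.0735 -0.0732 -0.0647] a [-0.088  -0.0644] z 0.0401 59
top nut -0.027 b [-0.0749 -0.0731 -0.0654] a [-0.0384 -0.0133] z 0.0362 61
top nut 0.027 b [-0.0744 -0.0737 -0.0656] a [0.0168 0.0385] z 0.0399 54
top nut 0.077 b [-0.0746 -0.074  -0.0653] a [0.0676 0.0857] z 0.039 52
fin b [-0.1426 -0.0608] slope 0.0017 a at -.1 -0.0002
```

View pics/side9.png

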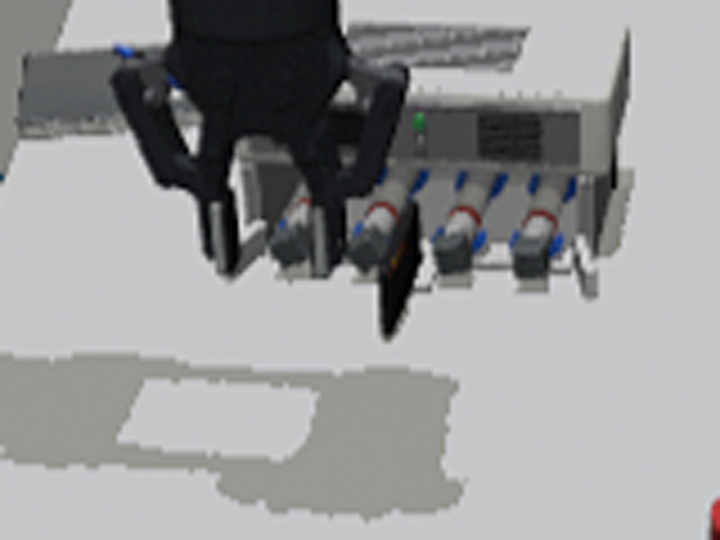

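View pics/top9.png

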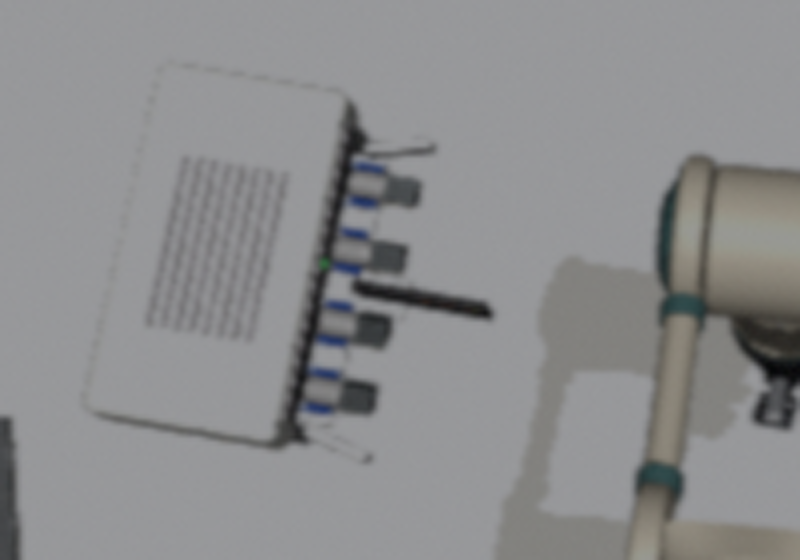

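```bash
python3 -m creep '{"delta_pos":[[0,0,0],[0,0,0],[0,0,0]],"dr":[[0,0,0],[0,0,0],[0,0,0]]}'
python3 - <<'E'
from h import *
a=np.load("top0.npz")["p"].astype(int); b=manip.get_image("top")["pixels"].astype(int)
d=abs(a-b).sum(-1)[185:235,320:460]; print("changed px near cup/petri/timer:",(d>60).sum())
print(manip.sign_off())
E
```

```text
clock: 58.05
position: [0.5138, 0.0153, 0.1315]
ee_rot: [0.448, 0.547, 0.448, -0.547]
contact_force: [-0.8, -0.1, -0.4]
width: 0.0405
changed px near cup/petri/timer: 0
the job is handed in; nothing more can be done
None
```

The job is handed in at about 58 s. All four columns are in grooves 0–3 with their tips against the stop, and the loaded tray is home in the oven bay. `sign_off` gave no verdict, so the rest comes from my own checks.

- **Grasping:** My first grasp closed above a column because the reported tool tip read about 25 mm too low. I corrected the height from the camera image and contact force, and the other grasps held.
- **Columns:** Each column was pushed along its groove until the push force reached about 3.5–4 N. In the last pictures the four nut ends line up within about 1 mm. I could not see the tips directly once they were inside the oven.
- **Tray:** I turned it about 9° onto the oven axis and slid it in until the force rose from 7 to 22 N at the back wall. The last check put it within about 1 mm of fully home on average and 2 mm sideways, with a yaw error under about 1°.
- **Camera disagreement:** The two cameras differ by 4–6 mm along the groove direction, so the home position is their average plus the force at the back wall.
- **Bystanders:** Before-and-after top pictures show no changed pixels around the cup, petri dish and timer. The gripper is open and clear of everything.

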